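Lock the swivel stand and open the safety-capped jug

TASK

Pin the swivel stand so that the jug cannot turn: take the pin with the red knob out of the wooden rack and push it down through the holes of fork and lug until its collar sits on the fork. Then open the jug's blue safety cap: press it down against its spring, turn it anticlockwise until it comes free, and lift it off. Finish while still holding the cap in the gripper, upright and still, straight above the open jug and about 6 cm clear of it; leave the pin seated and the other things on the bench where they are.

Things in the scene. Friction and masses are not known exactly. Their poses are not given: they have to be found in the camera images.
- stand: fixed grey base plate 110 x 235 x 12 mm with a round turntable carrying the white jug. Origin: on the bench, on the turntable's upright axis. On its -y side, 115 mm from that axis, a steel fork: two level plates 36 x 40 mm, 12 mm thick, tops 85 and 60 mm above the bench, each with an upright 12.6 mm hole, joined by a post on the outer side.
- fork_top (a point): centre of the hole's mouth on the top face of the fork's upper plate, 85 mm above the bench; its axis is vertical. The pin goes in here from above and is home when its collar lies on this face.
- jug: white jug 84 mm in diameter, held in an aluminium band on the turntable; swivels up to 0.5 rad either way with light friction until pinned. An arm along its -y axis ends in a lug 11 mm thick between the fork's plates; its 13.6 mm hole starts in line with the fork's. Origin on the bench, on the swivel axis; z up. Shoulder: 84 mm wide at height 92 mm, 40 mm wide at 114 mm.
- jug_mouth (a point): centre of the top rim of the jug's neck, on the swivel axis, 137 mm above the bench. A steel spring plate 26 mm across pokes 9 mm above the rim and pushes the cap up.
- cap: blue ribbed round safety cap, 50 mm in diameter, 32 mm tall, about 45 g. Origin: centre of its underside, at first 125 mm above the bench (its top at 157 mm). x axis: the yellow bar on its top; at first in line with the jug's x axis within 2 degrees. Locked at first: inner lugs sit in notches of the neck.
- cap_top (a point): centre of the cap's top. Press straight down 3 mm or more to unlock (5 N at first, 8 N at 3 mm, 11 N at the hard stop at 6 mm; a spring pushes it back up), and keep it down while turning it anticlockwise seen from above. From 41 degrees of turn up to a stop at about 99 it lifts straight off (aim for 70). It does not turn clockwise, nor lift before 41 degrees.
- pin: the pin to use: steel, shank 10 mm in diameter, 40 mm long, foot tapered to 5 mm; collar 22 mm across, 4 mm thick; on top a square red knob to grip, 16 x 16 mm, 34 mm tall; about 60 g. Origin: centre of the foot's underside; z up to the knob, x and y square to the knob's faces. Starts upright in one of the two holes, square to the rack within 7 degrees, collar on the rack's top, knob 56 to 90 mm above the bench.
- pin_collar (a point): on the axis of the red-knobbed pin, at the underside of its collar, 40 mm above its foot.
- rack: fixed wooden block 56 x 130 x 52 mm, long along its y axis; two upright holes 12.6 mm in diameter and 45 mm deep, at y = -34 and +34 mm, one with the red-knobbed pin, the other with the grey-knobbed. Origin: centre of its underside.
- spare_pin: same as the red pin but with a grey knob: leave it in the rack. Origin: centre of its foot.
- beaker: clear open beaker 66 mm in diameter, 85 mm tall; leave. Origin: centre of its underside.
- sample_jar: amber jar with black lid, 60 mm in diameter, 75 mm tall; leave. Origin: centre of its underside.
- wash_bottle: white bottle with green cap, 60 mm in diameter, 150 mm tall; leave. Origin: centre of its underside.
- green_tray: lime-green open tray 130 x 100 x 45 mm; leave. Origin: centre of its underside.
- stone0: light stone 38 mm wide, 22 mm high, in the black tray; leave. Origin: centre of its underside.
- stone1: dark stone 46 mm wide, 26 mm high, in the black tray; leave. Origin: centre of its underside.
- spatula: steel spatula 200 mm long lying flat; leave.
There are look-alikes about, which are no part of the job. There is more than one size of the cap; the one meant has the size given above.

How it is judged (in metres and radians):
On the way, in this order (a step that is already met when the one before it is completed fails the run):
1. the red-knobbed pin is through fork and lug with its collar on the fork, the cap still locked on the jug (horizontal distance between pin_collar and fork_top below 0.004 m and z of pin_collar in the frame of stand below 0.0885 m and angle between pin's own z axis and vertical below 0.12 rad and angle between the x axis of cap and the x axis of jug, either way round below 0.35 rad and z of cap in the frame of stand below 0.13 m), for 0.2 s.
2. with the pin seated, the still locked cap is pressed down at least 2 mm against its spring (horizontal distance between pin_collar and fork_top below 0.004 m and z of pin_collar in the frame of stand below 0.0885 m and angle between pin's own z axis and vertical below 0.12 rad and z of cap in the frame of stand below 0.123 m and angle between the x axis of cap and the x axis of jug, either way round below 0.3 rad), for 0.1 s.
3. the cap has been turned free while still down on the neck, with the pin seated (horizontal distance between pin_collar and fork_top below 0.004 m and z of pin_collar in the frame of stand below 0.0885 m and angle between pin's own z axis and vertical below 0.12 rad and angle between the x axis of cap and the x axis of jug, either way round above 0.6 rad and z of cap in the frame of stand below 0.132 m and horizontal distance between cap and jug_mouth below 0.006 m), for 0.05 s.
At the end, for the whole second after the job is handed in: Pin seated: collar within 3.5 mm of the fork's top and 4 mm of its axis, upright within 7 degrees. The gripper holds the cap at rest, underside 30 to 120 mm above the jug's rim, within 30 mm of its axis, upright within 14 degrees, touching neither jug nor pin (horizontal distance between pin_collar and fork_top below 0.004 m and z of pin_collar in the frame of stand below 0.0885 m and angle between pin's own z axis and vertical below 0.12 rad and z of cap in the frame of stand between 0.167 and 0.257 m and horizontal distance between cap and jug_mouth below 0.03 m and angle between cap's own z axis and vertical below 0.25 rad and linear speed of cap below 0.03 m/s and contact force between the fingers and cap above 1 N and contact force between cap and jug below 0.2 N and contact force between cap and pin below 0.2 N); the arm keeps its last pose, push and grip.
It fails at once if the grey-knobbed pin is moved more than 30 mm (distance of spare_pin from where it was at the start of the episode above 0.03 m).
It fails at once if another thing on the bench is moved more than 30 mm or knocked over (distance of any of beaker, sample_jar, wash_bottle, green_tray, stone0, stone1, spatula from where it was at the start of the episode above 0.03 m or angle between any of beaker, sample_jar, wash_bottle's own z axis and vertical above 0.5 rad).
It also fails if it takes over 61 s, if anything falls off the work surface, if the arm or the gripper's body presses on something with over 40 N, if the wrist force passes 120 N, or if a joint passes its speed limit or range.

ROBOT

A 6-joint arm with a two-finger parallel gripper is mounted at the origin on the work surface. World frame = base frame: x ahead of the robot, y to its left, z up, the work surface at z = 0. Lengths are in mm, angles in rad, forces in N, time in s.
With the tool pointing down it reaches from about 375 to 975 mm from the base axis. Payload 3.8 kg.
Tool frame: the origin (TCP) lies midway between the tips of the shut fingers; the grasp point (between the pads) lies 19 mm behind it; z points along the fingers, x is the direction in which the jaws open and shut, and the axes are right-handed (so a half turn about z gives the same grasp; the last joint's range is limited). The gripper opens to 85 mm and grips with 20 to 120 N. Pads are 22 mm wide; open, the fingers measure 114 mm over their backs; the gripper's body (76 mm by 85 mm) begins 54 mm behind the grasp point. The pads swing forward as they close: fully open they stand 13 mm farther back than shut.
Start: joints at [1.277, 0.264, 1.604, -0, 1.274, -0.037], TCP at [171.439, 652.86, 199.68] pointing down, gripper open.
Joint ranges: [-2.63, 2.63], [-0.94, 2.18], [0.31, 2.57], [-1.31, 4.45], [0, 2.66], [-2.55, 2.55]. Speed limits (rad/s): [2.57, 2.57, 3.14, 3.14, 3.14, 3.14].

INTERFACE

Orientations are given as a unit quaternion [x, y, z, w].
In Python, from cell import status, eyes, close_job gives the robot as it stands.
- The arm moves only by the shell command python3 -m crank 'ROWS' [OPENING] [FORCE]. ROWS is JSON, a list of rows, each a list of 4 numbers: the shift along the tool's x, y, z in mm, then the turn about the tool's z in rad. A call has 1 to 5 rows; each row is the pose to reach, as a shift and turn from the pose commanded when the call began, along the tool's axes at that moment; what a row does not reach only later rows make up. A row lasts 1/10 s, in which the tool goes at most 50 mm and 8.59 degrees, less where a joint would pass 70% of its speed; a pose out of reach is approached as far as the arm can. A call with a gripper value outside its range is refused whole. OPENING is the gripper's target within -1 to 1 (shut at 1, half-way at 0, fully open at -1), set as the call begins (- or left out, the last holds). The fingers move at their own pace and stop on an object; FORCE is the grip in N (left out, the last holds). Time passes only in rows, so rows that repeat a pose let the fingers close. It gives the time, the measured TCP pose, the force and the opening at its end, in the units of the state.
- status.get_state(): the state, without advancing time (a new reading comes with each control period).
- eyes.snapshot(name): name is "scene" or "top" or "wrist"; returns a dict with "color" (420x560x3 uint8, blue, green, red), "fov_y" (degrees; the focal length in pixels is half the picture's height over the tangent of half this angle, whatever the lens; pixels are square), "cx", "cy" (the principal point, pixels), "R" (3x3) and "t" (3): a world point X has camera coordinates R X + t. Camera axes: x right, y down, z forward; pixel columns grow to the right and rows downward; lengths in mm; the calibration is good to about 2 mm. The wrist camera is an equidistant fisheye: a pixel r from the principal point sees the ray r / f radians off the axis. A picture is of the moment at which its call begins. There is no depth.
- close_job(): hands the job in, once; it reports no verdict.
The state is a dict: "time_s": time; "joints": joint angles; "joint_vel": joint speeds; "joint_torque": joint torques, N m; "tcp_pos": TCP position; "ee_rot": TCP orientation; "ft_force": force on the tool from outside, world axes, zero at the start; "wrist_torque": the same for the moment, N m; "width": opening from 0.0 (shut) to 1.0 (fully open).
Only numpy, scipy, OpenCV 4.12 (cv2) and the standard library are available. Lean on these libraries where they do the work, as an engineer would, in place of code of your own. Each camera call takes 0.05 s, during which the arm holds its last target.

## Working session

There is one attempt and no reset: what is moved stays moved. The work goes in short steps, Python scripts to look and compute and a shell command to move; the robot and the scene stay as the last step left them, time stands still between calls to the robot, and variables do not carry over. Pictures are saved under pics/ and viewed, and the job is handed in when it is done.

```bash
ls; mkdir -p pics
python3 - <<'E'
from cell import status, eyes
import cv2,numpy as np
print(status.get_state())
for n in ["scene","top","wrist"]:
    s=eyes.snapshot(n); cv2.imwrite(f"pics/{n}0.png",s["color"]); print(n,s["fov_y"],s["cx"],s["cy"],np.round(s["R"],4).tolist(),np.round(s["t"],1))
E
```

```text
pics
{'time_s': 0.0, 'joints': array([ 1.27706762e+00,  2.64774236e-01,  1.60537613e+00,  5.92544467e-06,
        1.27372578e+00, -3.68942173e-02]), 'joint_vel': array([ 1.46507971e-03, -5.22676469e-06, -1.66333732e-03, -7.37301264e-05,
        3.62324973e-04, -2.02089646e-05]), 'joint_torque': array([-1.46805392e-04, -5.15089917e+01, -3.67324233e+01, -4.00642557e-05,
        1.27312902e-02,  2.05821514e-06]), 'tcp_pos': array([171.22386309, 652.08119613, 198.34677704]), 'ee_rot': array([ 7.91839695e-01,  6.10727922e-01, -9.30828621e-04,  6.61168980e-04]), 'ft_force': array([-0.35329597,  0.41160183, -0.81776652]), 'wrist_torque': array([ 0.01779651, -0.0051947 , -0.03897496]), 'width': 1.0015284357261522}
scene 44.04260381278848 280.01025896216987 207.60758956352876 [[-0.5726, 0.8198, 0.0005], [0.691, 0.483, -0.5379], [-0.4412, -0.3076, -0.843]] [ 341.2 -315.3 1579.3]
top 53.753064456037734 280.0503165789048 209.68842028898177 [[0.0491, -0.9988, -0.0046], [-0.9721, -0.0467, -0.2297], [0.2292, 0.0158, -0.9732]] [-58.7 590.1 978.6]
wrist 65.70646984690485 280.4902323153033 213.8433348768702 [[0.2531, 0.9674, -0.0018], [0.9309, -0.243, 0.2726], [0.2632, -0.0707, -0.9621]] [-674.9  -36.1  377.4]
```

View pics/scene0.png

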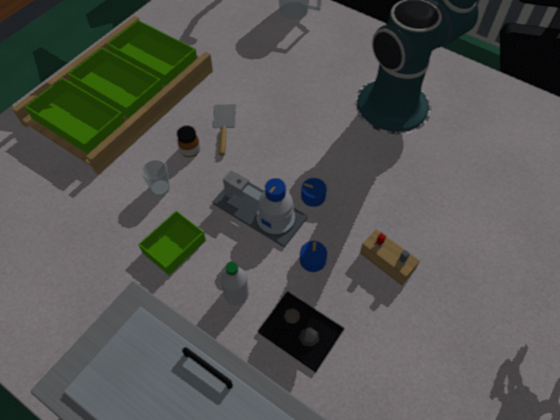

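View pics/top0.png

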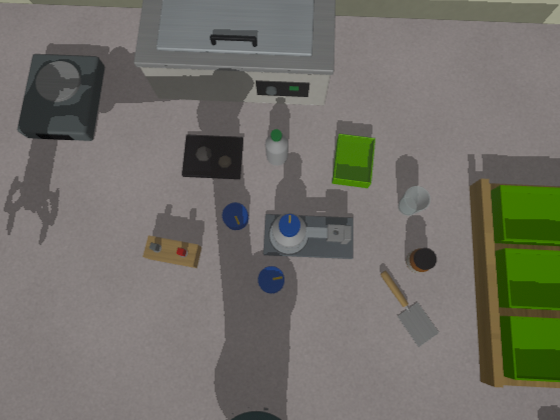

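View pics/wrist0.png

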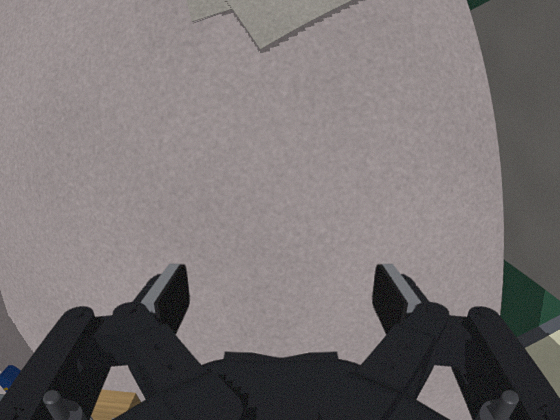

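The scene view shows the jug at (275,205), the fork at (235,183) and the red pin at (381,239). The top view has the cap at (289,225), the fork at (337,233) and the red knob at (181,252). The other blue caps on the bench are decoys. Next I'll measure on enlarged crops.

```bash
cat > h.py <<'E'
import numpy as np,cv2
from cell import status,eyes
def cam(s):
    H=s["color"].shape[0]; f=H/2/np.tan(np.radians(s["fov_y"]/2))
    return f,s["cx"],s["cy"],np.array(s["R"]),np.array(s["t"])
def ray(s,px,fish=False):
    f,cx,cy,R,t=cam(s); d=np.array([(px[0]-cx)/f,(px[1]-cy)/f])
    if fish:
        r=np.linalg.norm(d); v=np.array([*(d/r*np.sin(r)),np.cos(r)])
    else: v=np.array([*d,1.])
    return -R.T@t, R.T@(v/np.linalg.norm(v))
def plane(s,px,z,fish=False):
    o,d=ray(s,px,fish); return o+d*(z-o[2])/d[2]
def tri(*rays):
    A=np.zeros((3,3));b=np.zeros(3)
    for o,d in rays:
        P=np.eye(3)-np.outer(d,d);A+=P;b+=P@o
    x=np.linalg.solve(A,b); return x,[np.linalg.norm((np.eye(3)-np.outer(d,d))@(x-o)) for o,d in rays]
def proj(s,X,fish=False):
    f,cx,cy,R,t=cam(s); c=R@np.array(X,float)+t
    if fish:
        r=np.hypot(c[0],c[1]); th=np.arctan2(r,c[2]); return cx+f*th*c[0]/r, cy+f*th*c[1]/r
    return cx+f*c[0]/c[2],cy+f*c[1]/c[2]
def crop(s,x0,y0,w,h,k,name):
    c=s["color"][y0:y0+h,x0:x0+w]; c=cv2.resize(c,None,fx=k,fy=k,interpolation=cv2.INTER_CUBIC)
    c=cv2.convertScaleAbs(c,alpha=1.5,beta=10); cv2.imwrite("pics/"+name,c)
E
python3 - <<'E'
from h import *
sc=eyes.snapshot("scene");tp=eyes.snapshot("top")
import pickle;pickle.dump((sc,tp),open("s0.pkl","wb"))
crop(sc,205,160,120,90,6,"c_sc_st.png");crop(tp,255,195,110,75,7,"c_tp_st.png")
crop(sc,350,220,80,70,6,"c_sc_rk.png");crop(tp,135,225,80,50,8,"c_tp_rk.png")
E
```

```text
(no output)
```

View pics/c_sc_st.png

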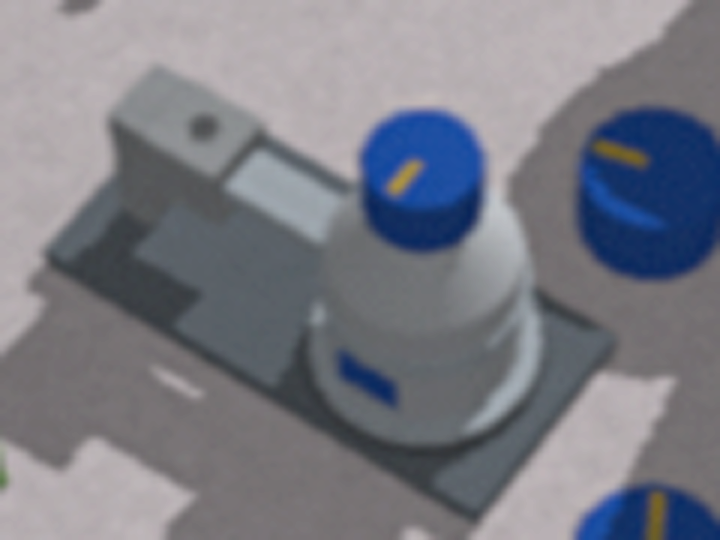

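View pics/c_tp_st.png

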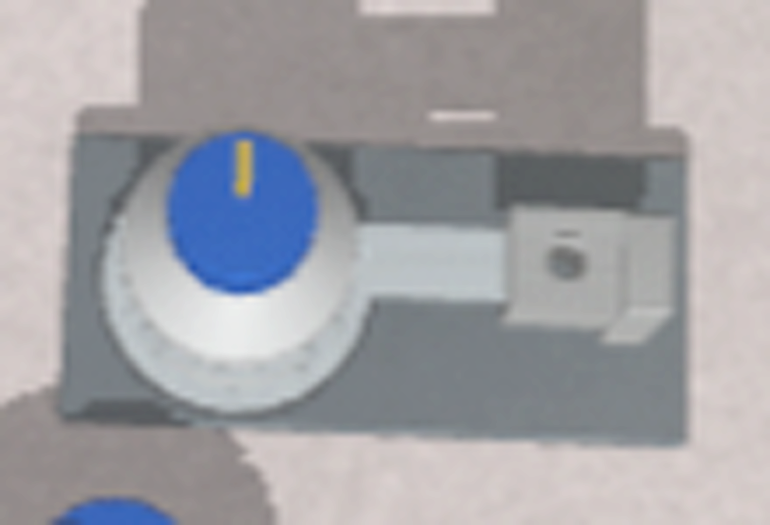

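View pics/c_sc_rk.png

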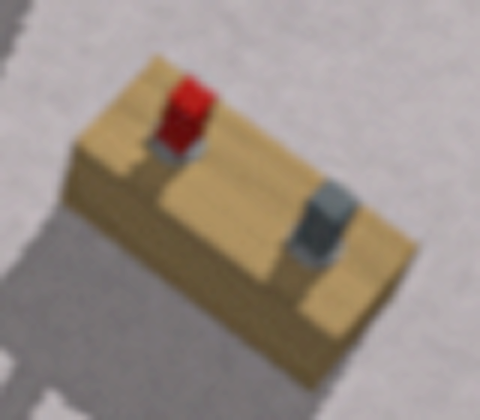

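View pics/c_tp_rk.png

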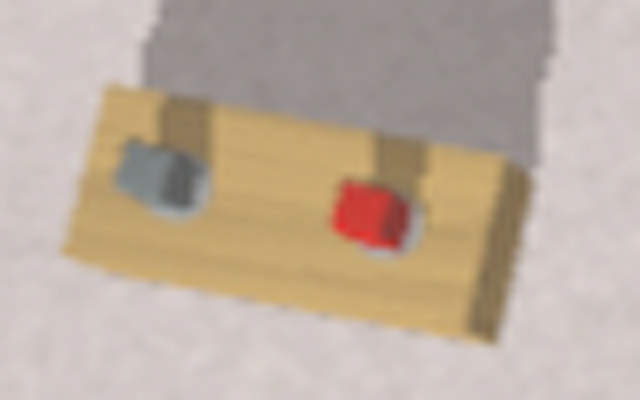

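Run:
```python
from h import *
import pickle;sc,tp=pickle.load(open("s0.pkl","rb"))
C=lambda p,k,x0,y0:((p[0]+.5)/k-.5+x0,(p[1]+.5)/k-.5+y0)
fs=C((204,126),6,205,160);ft=C((567,262),7,255,195)
print("fork",plane(sc,fs,85),plane(tp,ft,85),tri(ray(sc,fs),ray(tp,ft)))
ks=C((197,91),6,350,220);kt=C((355,213),8,135,225)
print("knob",plane(sc,ks,90),plane(tp,kt,90),tri(ray(sc,ks),ray(tp,kt)))
cs=C((423,162),6,205,160);ct=C((243,200),7,255,195)
print("cap",plane(sc,cs,157),plane(tp,ct,157),tri(ray(sc,cs),ray(tp,ct)))
for a in [(110,88),(505,155),(65,252),(470,335)]: print("rack",plane(tp,C(a,8,135,225),52))
g=C((325,193),6,350,220);print("grey",plane(sc,g,90))
for a in [(80,135),(686,157),(62,412),(686,440)]: print("plate",plane(tp,C(a,7,255,195),12))
from scipy.spatial.transform import Rotation as Ro
s=status.get_state();print(Ro.from_quat(s["ee_rot"]).as_matrix().round(3))
```

```text
fork [ 540.08414484 -167.54971414   85.        ] [ 538.75795699 -169.07374588   85.        ] (array([ 539.00418206, -169.02146964,   82.71800005]), [np.float64(0.36924487163469694), np.float64(0.3692448716346625)])
knob [472.70954404 209.93718001  90.        ] [472.42996088 208.9939268   90.        ] (array([472.38054861, 209.52839534,  89.11792799]), [np.float64(0.3407352459133167), np.float64(0.3407352459133532)])
cap [542.72431029 -51.35324989 157.        ] [540.83726131 -54.08373959 157.        ] (array([541.14531998, -53.43007733, 153.65348411]), [np.float64(0.7710020805736338), np.float64(0.7710020805735665)])
rack [512.83738255 300.52852652  52.        ]
rack [497.57941053 173.37850091  52.        ]
rack [460.38385068 308.2751526   52.        ]
rack [440.77637056 178.92047796  52.        ]
grey [484.23474151 272.56888087  90.        ]
plate [592.41151888   7.73997302  12.        ]
plate [ 594.91809692 -222.29707709   12.        ]
plate [486.66910405   8.42142059  12.        ]
plate [ 487.50362224 -223.25981084   12.        ]
[[ 0.254  0.967 -0.   ]
 [ 0.967 -0.254 -0.001]
 [-0.001 -0.    -1.   ]]
```

```bash
python3 -m crank '[[-32,37,0,0.14],[-64,73,0,0.28],[-96,110,0,0.42],[-128,147,0,0.56],[-160,184,0,0.7]]' -1 40
python3 - <<'E'
from h import *
from scipy.spatial.transform import Rotation as Ro
s=status.get_state();M=Ro.from_quat(s["ee_rot"]).as_matrix()
print(s["tcp_pos"],np.arctan2(M[1,0],M[0,0]),M.T@(np.array([472.5,209.5,200])-s["tcp_pos"]))
E
```

```text
time_s: 0.75
tcp_pos: [309.4, 449.7, 199.7]
ee_rot: [0.954, 0.3, 0.0, -0.0]
ft_force: [0.7, 0.6, 0.3]
width: 0.997
[309.41441761 449.71109169 199.66584719] 0.6088867977367264 [ -3.61306943 290.31919469  -0.3135906 ]
```

```bash
python3 -m crank '[[0,48,0,0.14],[-1,96,0,0.28],[-2,144,0,0.42],[-3,192,0,0.56],[-3,240,0,0.7]]';  python3 - <<'E'
from h import *
from scipy.spatial.transform import Rotation as Ro
s=status.get_state();M=Ro.from_quat(s["ee_rot"]).as_matrix()
print(s["tcp_pos"],np.arctan2(M[1,0],M[0,0]),M.T@(np.array([472.5,209.5,200])-s["tcp_pos"]))
E
```

```text
time_s: 1.25
tcp_pos: [445.3, 251.7, 199.9]
ee_rot: [0.999, -0.046, 0.0, -0.0]
ft_force: [0.4, 1.2, -0.4]
width: 1.002
[445.27961463 251.7256272  199.92064316] -0.09160226971927916 [30.96885959 39.55860238 -0.07734933]
```

```bash
python3 -m crank '[[15,20,0,0.02],[31,39,0,0.044],[31,39,0,0.044],[31,39,0,0.044]]';  python3 - <<'E'
from h import *
s=eyes.snapshot("wrist");crop(s,0,0,560,420,1.4,"w1.png")
import pickle;pickle.dump((s,status.get_state()),open("w1.pkl","wb"));print(status.get_state()["tcp_pos"])
print(proj(s,[472.5,209.5,90],True),proj(s,[472.5,209.5,56],True))
E
```

```text
time_s: 1.65
tcp_pos: [472.1, 211.8, 199.6]
ee_rot: [0.998, -0.066, -0.0, -0.0]
ft_force: [-0.7, 0.1, 0.7]
width: 1.001
[471.72596176 212.32405174 199.60175934]
(np.float64(280.81120551269544), np.float64(205.36665637885406)) (np.float64(280.81207546539315), np.float64(196.9524044553906))
```

View pics/w1.png

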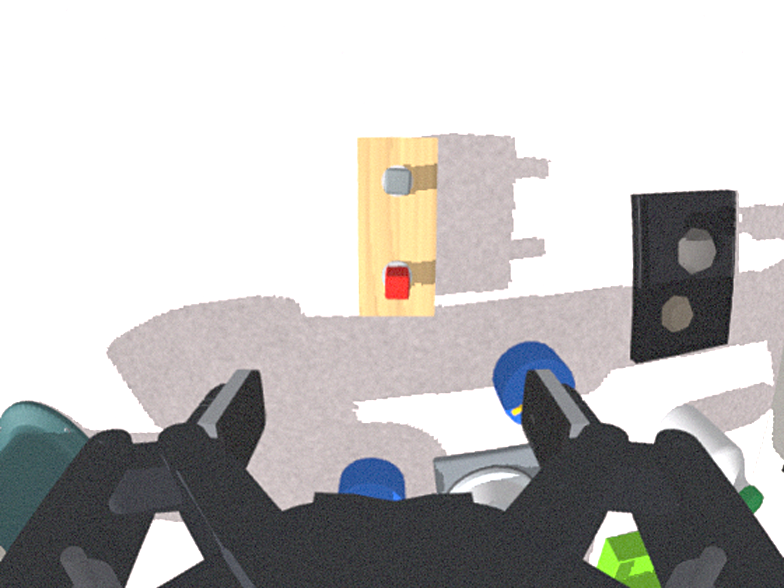

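The wrist view shows the rack aligned with the jaws within a couple of degrees, with the red knob at about (397,285)/1.4. Next I'll refine the knob's position and yaw.

Run:
```python
from h import *
import pickle;s,st=pickle.load(open("w1.pkl","rb"))
c=s["color"][170:240,245:325];cv2.imwrite("pics/w1c.png",cv2.convertScaleAbs(cv2.resize(c,None,fx=8,fy=8,interpolation=cv2.INTER_CUBIC),alpha=1.2))
```

```text
(no output)
```

View pics/w1c.png

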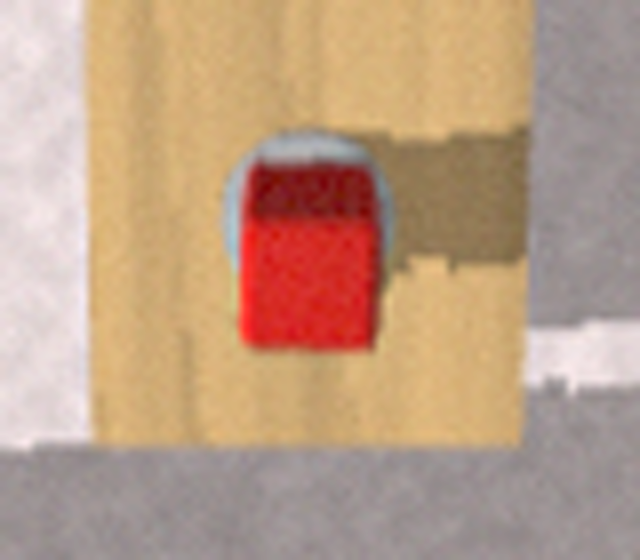

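The top face of the knob has corners at (242,218), (381,218), (375,350) and (242,350) in the crop. It is square to the jaws within about 1°.

```bash
cat >> h.py <<'E'
from scipy.spatial.transform import Rotation as Ro
def togo(X,yaw=None):
    s=status.get_state();M=Ro.from_quat(s["ee_rot"]).as_matrix()
    y=np.arctan2(M[1,0],M[0,0]); print("tcp",s["tcp_pos"].round(1),"yaw",y.round(3),"go",(M.T@(np.array(X)-s["tcp_pos"])).round(1),"tilt",M[:2,2].round(4))
    if yaw is not None: print("turn",y-yaw)
E
python3 - <<'E'
from h import *
import pickle;s,st=pickle.load(open("w1.pkl","rb"))
P=[plane(s,((a+.5)/8-.5+245,(b+.5)/8-.5+170),90,True) for a,b in [(242,218),(381,218),(375,350),(242,350)]]
P=np.array(P);print(P.round(1),P.mean(0)); e=P[1]-P[0];print(np.linalg.norm(e),np.arctan2(e[1],e[0]));e=P[2]-P[3];print(np.linalg.norm(e),np.arctan2(e[1],e[0]));e=P[0]-P[3];print(np.linalg.norm(e),np.arctan2(-e[0],e[1]))
togo([*P.mean(0)[:2],61])
E
```

```text
[[468.2 218.   90. ]
 [483.6 216.   90. ]
 [481.1 200.9  90. ]
 [466.2 202.9  90. ]] [474.75681414 209.44123979  90.        ]
15.494246560196514 -0.12979948938035019
15.024267541211382 -0.13006873142499162
15.283118559828555 -0.13480850049797619
tcp [471.7 212.3 199.6] yaw -0.13 go [  3.5   2.5 138.6] tilt [-0.0005  0.0005]
```

```bash
python3 -m crank '[[3,2.5,35,0],[3,2.5,70,0],[3,2.5,105,0],[3,2.5,125,0],[3,2.5,138,0]]'; python3 -m crank '[[0,0,0,0],[0,0,0,0]]'
python3 - <<'E'
from h import *
s=eyes.snapshot("wrist");crop(s,140,150,280,200,2.8,"w2.png")
togo([474,209.4,61])
E
```

```text
time_s: 2.2
tcp_pos: [472.5, 209.7, 59.4]
ee_rot: [0.998, -0.064, -0.002, 0.001]
ft_force: [0.5, 0.7, -0.2]
width: 1.003
time_s: 2.4
tcp_pos: [475.2, 209.9, 62.5]
ee_rot: [0.998, -0.064, 0.0, -0.0]
ft_force: [0.3, -0.1, 0.5]
width: 0.999
tcp [475.8 210.   63.1] yaw -0.129 go [-1.8  0.8  2.1] tilt [0.0023 0.001 ]
```

View pics/w2.png

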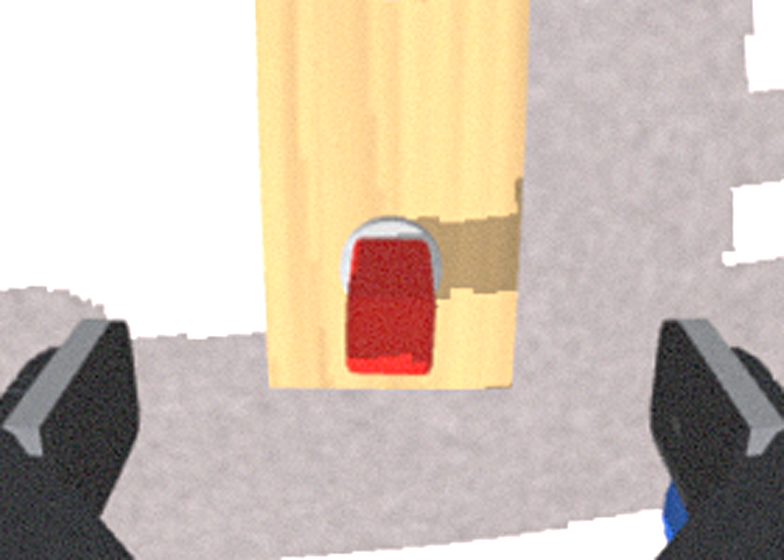

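The knob sits centred between the pads (391 against a midpoint of 395), so I'm closing.

```bash
python3 -m crank '[[0,0,1,0],[0,0,1,0],[0,0,1,0],[0,0,1,0],[0,0,1,0]]' 1 50;python3 -m crank '[[0,0,0,0],[0,0,0,0],[0,0,0,0],[0,0,0,0],[0,0,0,0]]'
python3 - <<'E'
from h import *
s=eyes.snapshot("wrist");crop(s,140,150,280,200,2.8,"w3.png")
togo([474,209.4,61])
E
```

```text
time_s: 2.95
tcp_pos: [474.9, 209.1, 60.9]
ee_rot: [0.998, -0.065, 0.0, -0.0]
ft_force: [-0.3, 0.1, -0.1]
width: 0.147
time_s: 3.45
tcp_pos: [474.8, 209.1, 60.6]
ee_rot: [0.998, -0.065, -0.0, 0.0]
ft_force: [0.5, 0.3, -0.6]
width: 0.002
tcp [474.8 209.1  60.7] yaw -0.13 go [-0.8 -0.2 -0.3] tilt [-0.0001 -0.    ]
```

View pics/w3.png

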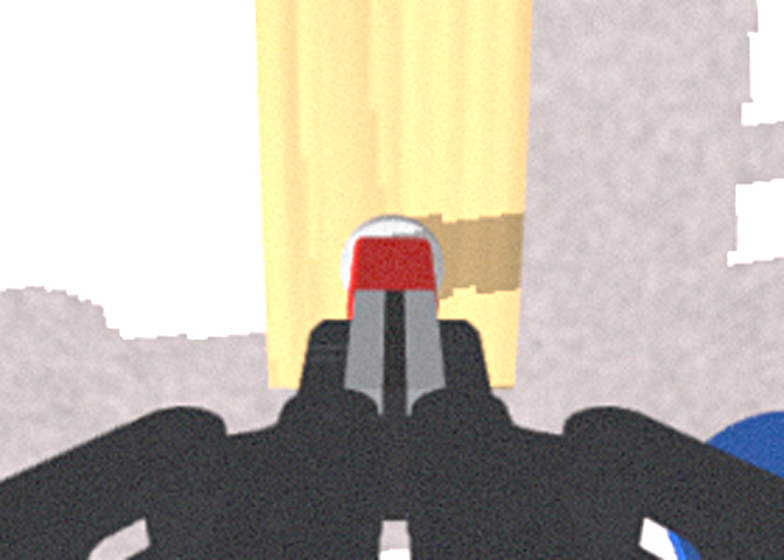

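The fingers shut to width 0 without holding the knob. I'll check the other views to see where the fingers are.

Run:
```python
from h import *
sc=eyes.snapshot("scene");tp=eyes.snapshot("top");w=eyes.snapshot("wrist")
crop(sc,300,150,150,130,5,"s3.png");crop(tp,110,190,120,100,6,"t3.png")
t=status.get_state()["tcp_pos"]
c=lambda p:((p[0]-140)*2.8,(p[1]-150)*2.8)
print(t,"tcp",c(proj(w,t,True)),"knob90",c(proj(w,[474.8,209.4,90],True)),"56",c(proj(w,[474.8,209.4,56],True)))
```

```text
[474.7660728  209.08805931  60.6717029 ] tcp (np.float64(390.59211632089585), np.float64(277.086071272001)) knob90 (np.float64(390.002750605314), np.float64(338.0957899925898)) 56 (np.float64(390.63322101407823), np.float64(267.3524838125788))
```

View pics/s3.png

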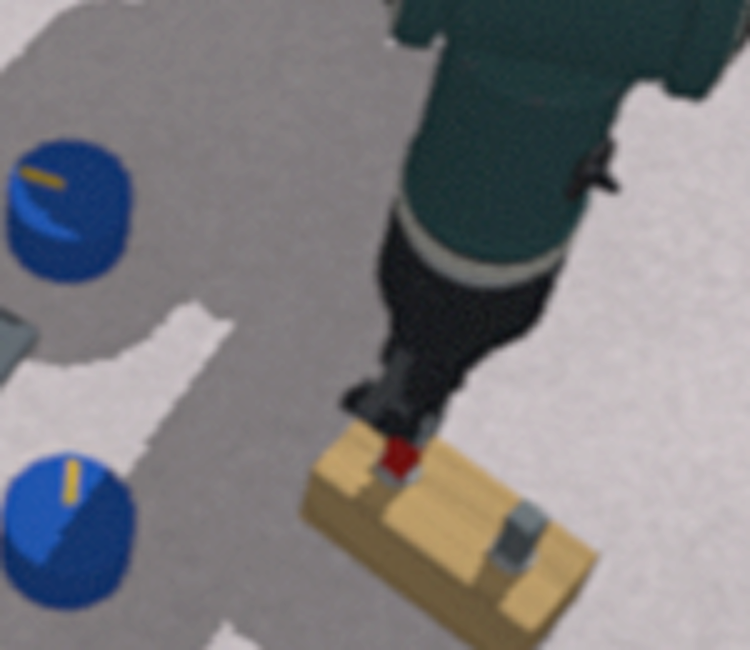

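View pics/t3.png

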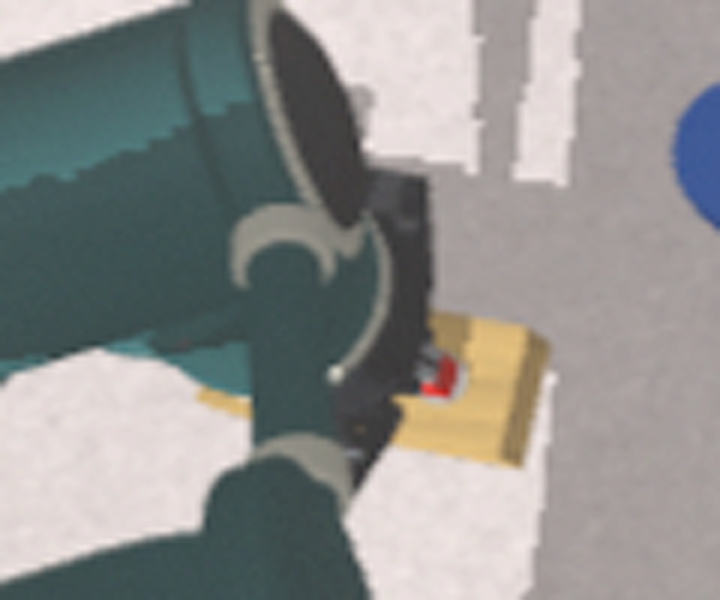

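Run:
```python
from h import *
sc=eyes.snapshot("scene");tp=eyes.snapshot("top")
t=status.get_state()["tcp_pos"]
for n,s,a,b,k in(("sc",sc,300,150,5),("tp",tp,110,190,6)):
  for X in (t,t+[0,0,19],[474,209.4,56],[474,209.4,90],t+[0,0,29]):
    p=proj(s,X);print(n,np.round(X),((p[0]-a)*k,(p[1]-b)*k))
c=sc["color"][215:265,360:410];cv2.imwrite("pics/s4.png",cv2.convertScaleAbs(cv2.resize(c,None,fx=12,fy=12,interpolation=cv2.INTER_CUBIC),alpha=2.2))
```

```text
sc [475. 209.  61.] (np.float64(398.3805589524323), np.float64(455.90492998585177))
sc [475. 209.  80.] (np.float64(404.84697642471986), np.float64(436.6524558628541))
sc [474. 209.  56.] (np.float64(398.11758100241605), np.float64(459.7280146837258))
sc [474. 209.  90.] (np.float64(409.76227448265206), np.float64(425.129101997143))
sc [475. 209.  90.] (np.float64(408.31800565544256), np.float64(426.31815549776786))
tp [475. 209.  61.] (np.float64(431.03870394769757), np.float64(370.81562663535175))
tp [475. 209.  80.] (np.float64(420.06802465407475), np.float64(364.717411624297))
tp [474. 209.  56.] (np.float64(432.8054698248628), np.float64(374.11831004415126))
tp [474. 209.  90.] (np.float64(413.0322876601467), np.float64(363.2036567427114))
tp [475. 209.  90.] (np.float64(414.1315712567983), np.float64(361.41754584107787))
```

View pics/s4.png

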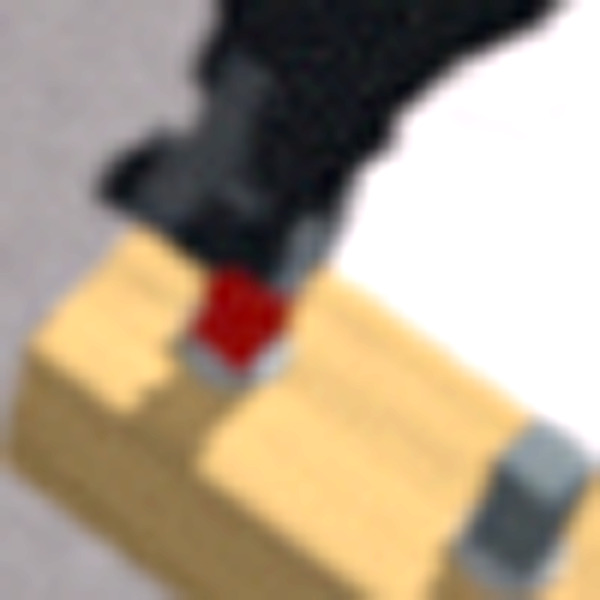

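The views disagree with a normal grasp: the fingertips look as if they are above the knob's top. I'll raise the arm and measure where the tips really are.

```bash
python3 -m crank '[[0,0,-20,0],[0,0,-40,0],[0,0,-60,0],[0,0,-60,0],[0,0,-60,0]]'
python3 - <<'E'
from h import *
w=eyes.snapshot("wrist");sc=eyes.snapshot("scene");tp=eyes.snapshot("top")
crop(w,140,150,280,200,2.8,"w5.png");
for n,s,a,b in(("s5",sc,350,190),("t5",tp,135,205)):
  c=s["color"][b:b+70,a:a+80];cv2.imwrite(f"pics/{n}.png",cv2.convertScaleAbs(cv2.resize(c,None,fx=9,fy=9,interpolation=cv2.INTER_CUBIC),alpha=2.2))
  t=status.get_state()["tcp_pos"]
  for dz in(0,20,40):
    p=proj(s,t+[0,0,dz]);print(n,dz,((p[0]-a)*9,(p[1]-b)*9))
print(status.get_state()["tcp_pos"],proj(w,t,True),((proj(w,t,True)[0]-140)*2.8,(proj(w,t,True)[1]-150)*2.8))
E
```

```text
time_s: 4.25
tcp_pos: [475.0, 209.2, 120.7]
ee_rot: [0.998, -0.065, 0.0, -0.0]
ft_force: [0.4, -0.9, 0.2]
width: 0.002
s5 0 (np.float64(304.50941648638496), np.float64(347.23133822752715))
s5 20 (np.float64(317.8023194244827), np.float64(307.62636637367854))
s5 40 (np.float64(331.47769242688605), np.float64(266.8818604239051))
t5 0 (np.float64(370.1164003036527), np.float64(396.29205235926975))
t5 20 (np.float64(350.6919091721835), np.float64(385.56932107151556))
t5 40 (np.float64(330.45915858876765), np.float64(374.4004134152092))
[473.66700489 208.68601817 119.13063226] (np.float64(277.31950053635114), np.float64(248.97482237368894)) (np.float64(384.49460150178317), np.float64(277.129502646329))
```

View pics/w5.png

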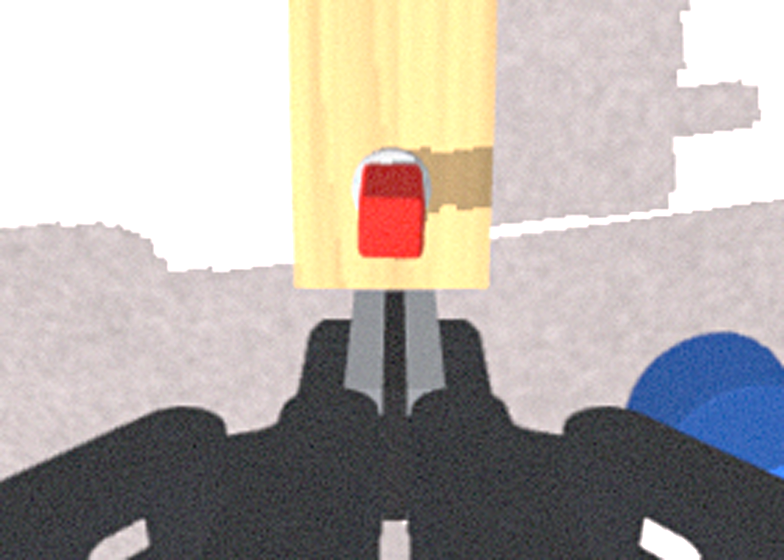

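View pics/s5.png

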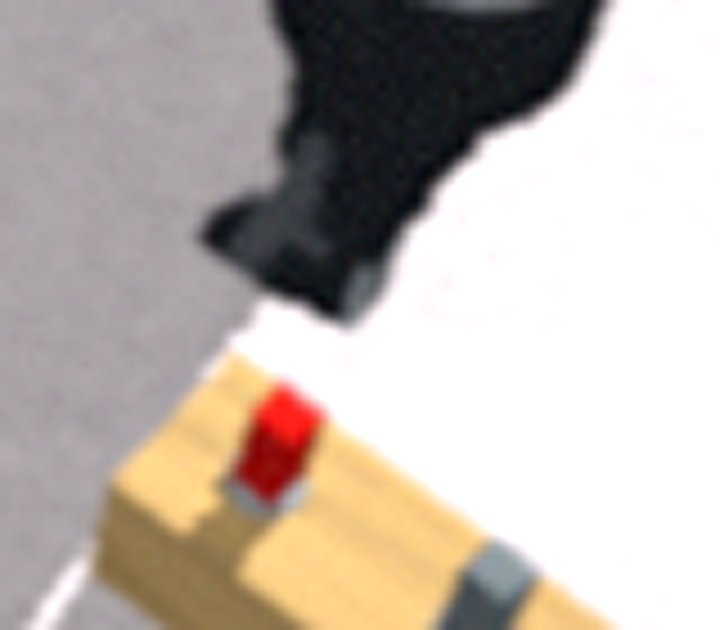

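View pics/t5.png

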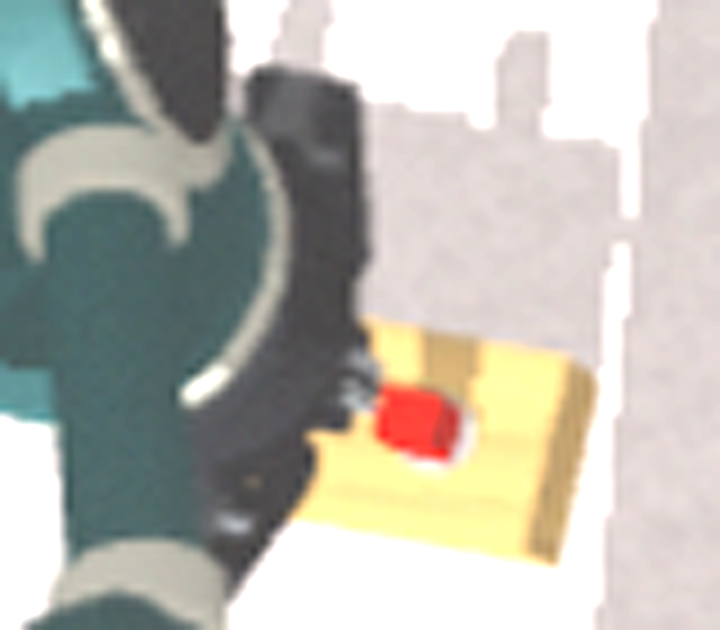

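Run:
```python
from h import *
w=eyes.snapshot("wrist");sc=eyes.snapshot("scene");tp=eyes.snapshot("top")
t=status.get_state()["tcp_pos"];print(t)
S=lambda a,b:((a+.5)/9-.5+350,(b+.5)/9-.5+190)
T=lambda a,b:((a+.5)/9-.5+135,(b+.5)/9-.5+205)
W=lambda a,b:((a+.5)/2.8-.5+140,(b+.5)/2.8-.5+150)
# -y end of tips, gap centre : wrist (394,290), scene (355,318)?, top(372,378)
for sp in((345,322),(370,300)):
  for r in ([ray(sc,S(*sp)),ray(w,W(394,290),True)],[ray(sc,S(*sp)),ray(tp,T(370,380))],[ray(tp,T(370,380)),ray(w,W(394,290),True)]):
    print(sp,tri(*r))
# width of closed gray pair at tip edge
for z in (120,130,140,150): 
  a=plane(w,W(355,290),z,True);b=plane(w,W(437,290),z,True);print(z,a,b)
```

```text
[473.96651238 208.78001573 119.48556618]
(345, 322) (array([475.11607395, 215.55306414, 142.43028685]), [np.float64(0.1043595240115646), np.float64(0.10435952401166097)])
(345, 322) (array([474.36863139, 210.34319102, 136.65246248]), [np.float64(5.101278927697976), np.float64(5.101278927697958)])
(345, 322) (array([476.07715285, 208.69983131, 127.05570383]), [np.float64(1.87179873579134), np.float64(1.871798735791388)])
(370, 300) (array([475.5004703 , 220.5391705 , 156.81935686]), [np.float64(1.1334673888924134), np.float64(1.1334673888924565)])
(370, 300) (array([471.95915912, 210.9680601 , 145.00919043]), [np.float64(8.181857684124237), np.float64(8.18185768412419)])
(370, 300) (array([476.07715285, 208.69983131, 127.05570383]), [np.float64(1.87179873579134), np.float64(1.871798735791388)])
120 [465.94865524 207.29982803 120.        ] [482.61407635 205.15251876 120.        ]
130 [466.98108056 211.41503646 130.        ] [482.67899479 209.39238869 130.        ]
140 [468.01350588 215.53024488 140.        ] [482.74391322 213.63225862 140.        ]
150 [469.04593119 219.6454533  150.        ] [482.80883166 217.87212855 150.        ]
```

The images suggest the tips sit about 30 mm behind the reported TCP. To get an exact figure I'll touch the knob's top gently with the shut fingers.

```bash
python3 -m crank '[[0,0,20,0],[0,0,40,0],[0,0,58,0],[0,0,58,0],[0,0,58,0]]'; for i in 1 2 3 4 5; do :; done; python3 -m crank '[[0,0,1,0],[0,0,2,0],[0,0,2,0]]'
```

```text
time_s: 5.05
tcp_pos: [474.4, 208.9, 62.4]
ee_rot: [0.998, -0.065, -0.001, 0.0]
ft_force: [0.3, -0.5, 1.0]
width: -0.0
time_s: 5.35
tcp_pos: [475.2, 209.2, 61.3]
ee_rot: [0.998, -0.065, 0.0, -0.0]
ft_force: [-0.2, -0.7, -1.2]
width: 0.002
```

```bash
python3 -m crank '[[0,0,1,0],[0,0,2,0],[0,0,2,0]]'
```

```text
time_s: 5.65
tcp_pos: [474.7, 209.0, 58.6]
ee_rot: [0.998, -0.065, -0.0, 0.0]
ft_force: [0.7, 0.4, -0.9]
width: -0.0
```

```bash
python3 -m crank '[[0,0,1,0],[0,0,2,0],[0,0,2,0]]'
```

```text
time_s: 5.95
tcp_pos: [475.7, 209.5, 58.5]
ee_rot: [0.998, -0.065, 0.001, -0.0]
ft_force: [-2.2, -0.9, 9.9]
width: -0.004
```

Contact came at a reported z of 58.5 with the knob top at 90, so the tips sit about 31.5 mm behind the reported TCP. I'll raise, open and re-grasp accordingly.

```bash
python3 -m crank '[[0,0,-20,0],[0,0,-55,0],[0,0,-55,0],[0,0,-55,0],[0,0,-55,0]]' -1 ; python3 -m crank '[[0,0,0,0],[0,0,0,0],[0,0,0,0],[0,0,0,0],[0,0,0,0]]'
python3 - <<'E'
from h import *
togo([474.8,209.4,29.5])
E
```

```text
time_s: 6.45
tcp_pos: [474.0, 208.8, 110.8]
ee_rot: [0.998, -0.065, -0.001, 0.0]
ft_force: [-1.1, 0.0, -0.7]
width: 0.849
time_s: 6.95
tcp_pos: [474.7, 209.0, 111.5]
ee_rot: [0.998, -0.065, -0.0, 0.0]
ft_force: [-0.6, -1.0, -0.9]
width: 1.004
tcp [474.7 209.  111.5] yaw -0.13 go [ 0.1 -0.4 82. ] tilt [-0.0003 -0.0001]
```

```bash
python3 -m crank '[[0,0,25,0],[0,0,50,0],[0,0,70,0],[0,0,82,0],[0,0,82,0]]'; python3 -m crank '[[0,0,0,0],[0,0,0,0],[0,0,0,0],[0,0,0,0],[0,0,0,0]]' 0.5
python3 - <<'E'
from h import *
s=eyes.snapshot("wrist");crop(s,140,150,280,200,2.8,"w6.png")
togo([474,209.4,29.5])
E
```

```text
time_s: 7.45
tcp_pos: [473.1, 208.5, 27.8]
ee_rot: [0.998, -0.065, -0.002, 0.001]
ft_force: [-1.3, 0.4, -0.1]
width: 0.997
time_s: 7.95
tcp_pos: [475.2, 209.2, 30.3]
ee_rot: [0.998, -0.065, 0.0, -0.0]
ft_force: [0.1, -0.5, 0.2]
width: 0.25
tcp [475.  209.2  30.1] yaw -0.13 go [-1.  -0.1  0.6] tilt [0.0006 0.0002]
```

View pics/w6.png

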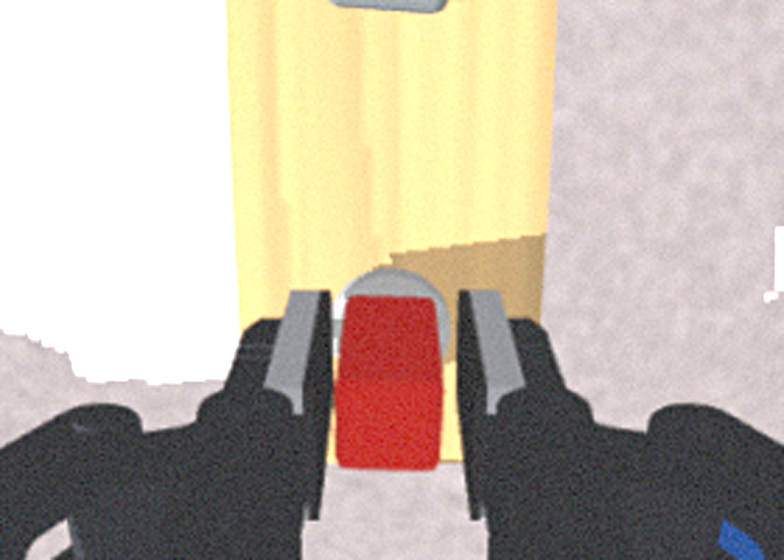

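The pads now straddle the knob and are centred on it. I'm closing and lifting.

```bash
python3 -m crank '[[0,0,0,0],[0,0,0,0],[0,0,0,0],[0,0,0,0],[0,0,0,0]]' 1 60; python3 -m crank '[[0,0,-5,0],[0,0,-20,0],[0,0,-40,0],[0,0,-70,0],[0,0,-100,0]]'; python3 -m crank '[[0,0,-10,0],[0,0,-10,0],[0,0,-10,0]]';python3 - <<'E'
from h import *
w=eyes.snapshot("wrist");sc=eyes.snapshot("scene");tp=eyes.snapshot("top")
crop(w,140,150,280,200,2.8,"w7.png");
c=sc["color"][150:270,340:440];cv2.imwrite("pics/s7.png",cv2.convertScaleAbs(cv2.resize(c,None,fx=5,fy=5,interpolation=cv2.INTER_CUBIC),alpha=2))
togo([539.2,-168.8,140],0)
E
```

```text
time_s: 8.5
tcp_pos: [475.2, 209.2, 30.1]
ee_rot: [0.998, -0.065, 0.0, -0.0]
ft_force: [-0.8, -0.1, 4.6]
width: 0.178
time_s: 9.0
tcp_pos: [473.5, 208.6, 129.5]
ee_rot: [0.998, -0.065, -0.001, 0.001]
ft_force: [0.2, -0.5, -0.8]
width: 0.173
time_s: 9.3
tcp_pos: [473.8, 208.7, 138.3]
ee_rot: [0.998, -0.065, -0.001, 0.0]
ft_force: [-0.1, 0.2, -0.4]
width: 0.178
tcp [473.3 208.5 137.5] yaw -0.13 go [114.3 365.6  -2.2] tilt [-0.0036 -0.0013]
turn -0.13001777296593167
```

View pics/w7.png

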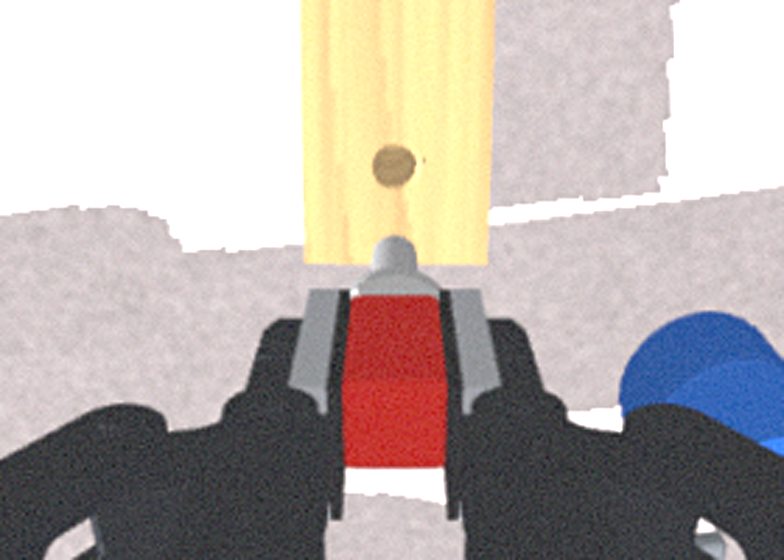

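View pics/s7.png

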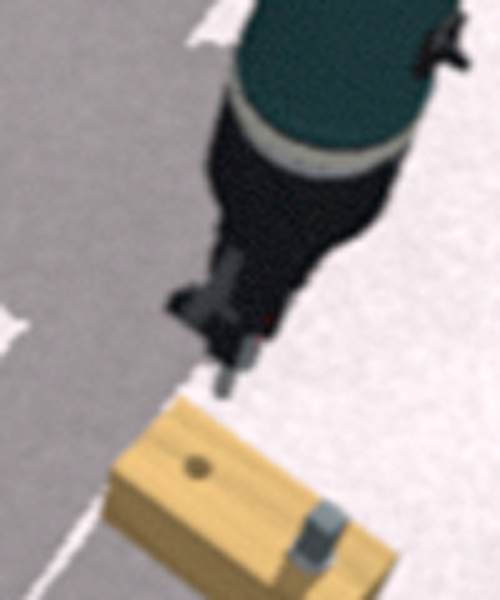

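The pin is held upright, and the empty rack hole shows at (394,166) in the crop. Next I'll raise it and carry it high over to the fork.

```bash
python3 -m crank '[[0,0,-40,0],[0,0,-80,0],[14,45,-80,0],[28,90,-80,0],[42,135,-80,0]]'; python3 -m crank '[[14,45,0,0],[28,90,0,0],[42,135,0,0],[56,180,0,0],[70,220,0,0]]';python3 -m crank '[[2,10,0,0],[2,10,0,0],[2,10,30,0],[2,10,45,0],[2,10,45,0]]'
python3 - <<'E'
from h import *
togo([539.2,-168.8,170.5])
w=eyes.snapshot("wrist");crop(w,140,100,280,200,2.8,"w8.png");print(w["R"],w["t"])
E
```

```text
time_s: 9.95
tcp_pos: [498.6, 68.7, 218.8]
ee_rot: [0.998, -0.064, -0.001, 0.0]
ft_force: [1.0, 0.1, 0.2]
width: 0.175
time_s: 10.45
tcp_pos: [539.0, -159.5, 218.1]
ee_rot: [0.998, -0.065, -0.001, -0.0]
ft_force: [0.5, 0.1, -0.2]
width: 0.175
time_s: 10.95
tcp_pos: [537.6, -165.2, 170.8]
ee_rot: [0.998, -0.064, -0.004, -0.001]
ft_force: [-0.8, 0.7, -0.9]
width: 0.174
tcp [ 537.6 -165.2  170.8] yaw -0.129 go [2.1 3.4 0.2] tilt [-0.0072  0.0029]
[[ 0.99183613 -0.12727298 -0.00791661]
 [-0.12039414 -0.95507434  0.27081035]
 [-0.04202779 -0.26764638 -0.96260017]] [-553.42482062 -119.16654119  328.49054427]
```

View pics/w8.png

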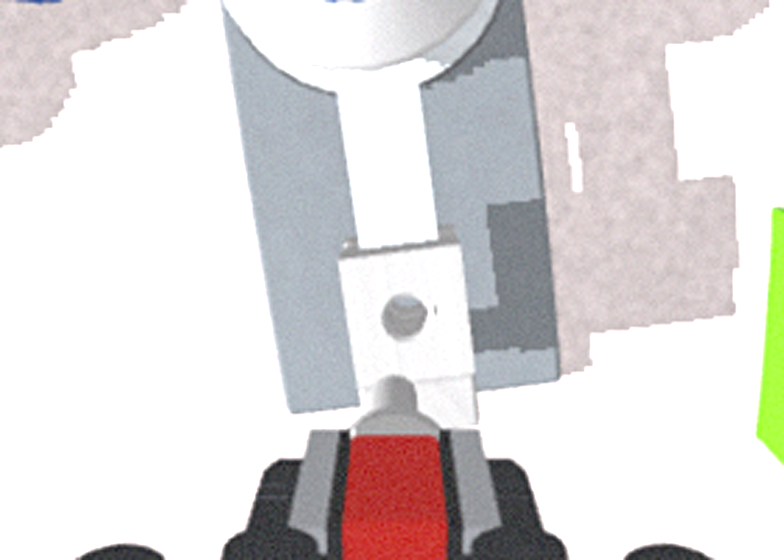

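```bash
python3 -m crank '[[0,0,0,0],[0,0,0,0],[0,0,0,0],[0,0,0,0]]'
python3 - <<'E'
from h import *
import pickle
st0=status.get_state();w=eyes.snapshot("wrist");st=status.get_state()
pickle.dump((w,st0),open("w9.pkl","wb"))
print(st0["tcp_pos"],st["tcp_pos"])
c=w["color"][190:270,240:320];cv2.imwrite("pics/w9.png",cv2.resize(c,None,fx=8,fy=8,interpolation=cv2.INTER_CUBIC))
E
```

```text
time_s: 11.4
tcp_pos: [541.0, -167.7, 175.6]
ee_rot: [0.998, -0.065, 0.001, 0.0]
ft_force: [0.3, 0.4, 0.1]
width: 0.176
[ 541.03509699 -167.7005239   175.61541699] [ 540.87782404 -167.70895589  175.40932905]
```

View pics/w9.png

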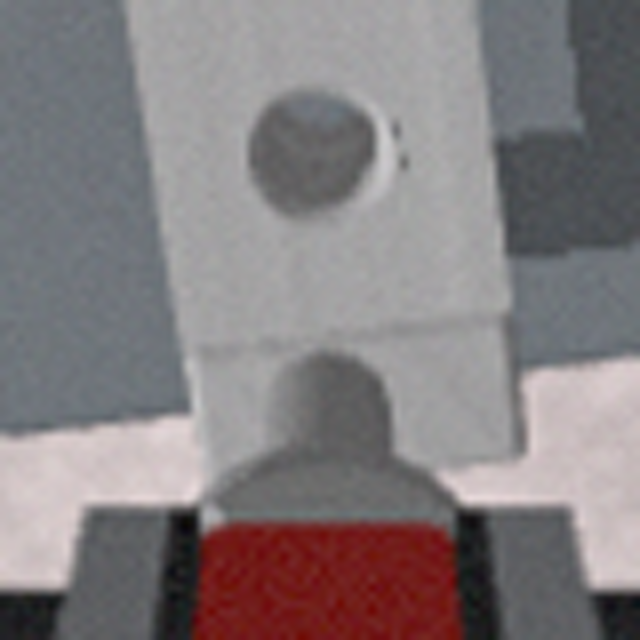

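Run:
```python
from h import *
import pickle
w,st=pickle.load(open("w9.pkl","rb"))
P=plane(w,((316+.5)/8-.5+240,(153+.5)/8-.5+190),85,True)
M=Ro.from_quat(st["ee_rot"]).as_matrix();print("fork",P,(M.T@(P-st["tcp_pos"])), M[:,2])
w1,s1=pickle.load(open("w1.pkl","rb"))
# knob top measured in w1 rel. tcp, vs achieved grasp
M=Ro.from_quat(s1["ee_rot"]).as_matrix();print("knob",M.T@(np.array([474.757,209.44,90])-s1["tcp_pos"]))
# project pin axis points in w9 assuming on tcp axis
M=Ro.from_quat(st["ee_rot"]).as_matrix()
for dy in(-2,-1,0,1,2):
  q=[proj(w,st["tcp_pos"]+M@np.array([0,dy+oy,dz]),True) for oy,dz in((-2.5,18),(-11,-26),(-8,-26))]
  print(dy,[((a-240)*8,(b-190)*8) for a,b in q])
```

```text
fork [ 540.46084694 -167.9315543    85.        ] [-0.67394331  0.27629505 90.61460365] [ 1.43249923e-03 -4.89609182e-04 -9.99998854e-01]
knob [  3.44541208   2.50845242 109.59875638]
-2 [(np.float64(316.84734917944115), np.float64(330.9259650683973)), (np.float64(314.69273240733173), np.float64(433.52759314666037)), (np.float64(314.7067599966713), np.float64(479.31064992515417))]
-1 [(np.float64(316.84642170407915), np.float64(343.0828062638441)), (np.float64(314.69721598697924), np.float64(448.85970682850893)), (np.float64(314.7118143098792), np.float64(494.42839953289945))]
0 [(np.float64(316.84559960044317), np.float64(355.20024339080896)), (np.float64(314.70189286865616), np.float64(464.12090983049893)), (np.float64(314.7170527434314), np.float64(509.4736555096456))]
1 [(np.float64(316.84488191292985), np.float64(367.2779445130352)), (np.float64(314.7067599966713), np.float64(479.31064992515417)), (np.float64(314.72247223042996), np.float64(524.4459389202591))]
2 [(np.float64(316.84426767892865), np.float64(379.3155867187147)), (np.float64(314.7118143098792), np.float64(494.42839953289945)), (np.float64(314.7280697036008), np.float64(539.3447947985701))]
```

The hole sits about 1.6 mm to tool −x of the pin, with no visible offset in y. I'll correct this, descend to just above the hole and check.

```bash
python3 -m crank '[[-1.6,0.3,20,0],[-1.6,0.3,40,0],[-1.6,0.3,57,0],[-1.6,0.3,63,0],[-1.6,0.3,63,0]]'; python3 -m crank '[[0,0,0,0],[0,0,0,0],[0,0,0,0],[0,0,0,0]]'
python3 - <<'E'
from h import *
import pickle
st0=status.get_state();w=eyes.snapshot("wrist")
pickle.dump((w,st0),open("w10.pkl","wb"))
print(st0["tcp_pos"])
c=w["color"][190:270,240:320];cv2.imwrite("pics/w10.png",cv2.resize(c,None,fx=8,fy=8,interpolation=cv2.INTER_CUBIC))
sc=eyes.snapshot("scene")
c=sc["color"][140:210,200:290];cv2.imwrite("pics/s10.png",cv2.convertScaleAbs(cv2.resize(c,None,fx=8,fy=8,interpolation=cv2.INTER_CUBIC),alpha=1.7))
E
```

```text
time_s: 11.95
tcp_pos: [538.1, -167.5, 110.7]
ee_rot: [0.998, -0.065, -0.001, -0.0]
ft_force: [0.3, 0.2, -0.2]
width: 0.179
time_s: 12.35
tcp_pos: [539.4, -167.9, 112.5]
ee_rot: [0.998, -0.065, 0.001, 0.0]
ft_force: [0.5, 0.5, -0.4]
width: 0.171
[ 539.39095408 -167.87139393  112.47928821]
```

View pics/w10.png

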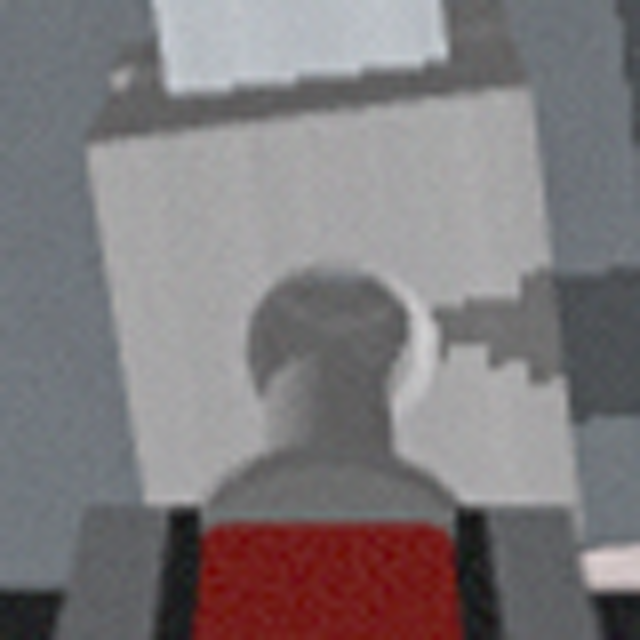

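View pics/s10.png

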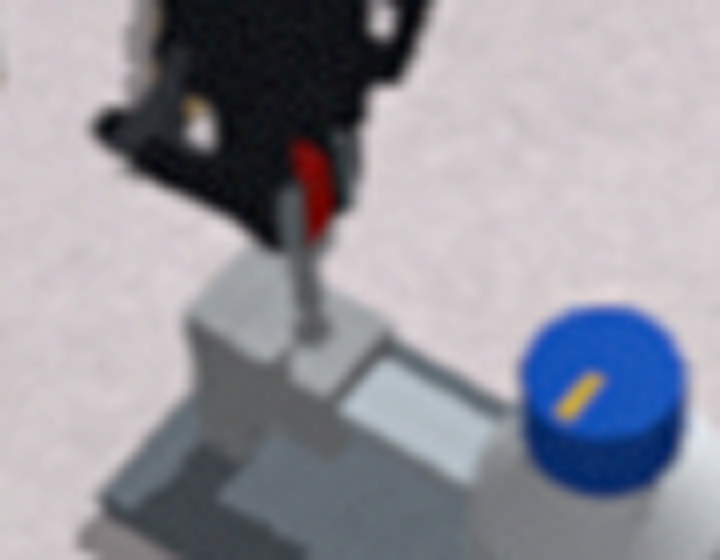

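Run:
```python
from h import *
import pickle
w,st=pickle.load(open("w10.pkl","rb"));M=Ro.from_quat(st["ee_rot"]).as_matrix()
C=lambda a,b:((a+.5)/8-.5+240,(b+.5)/8-.5+190)
for p in((337,265),(337,342),(118,340),(555,340),(90,145),(530,88)):
  P=plane(w,C(*p),85,True);print(p,P,M.T@(P-st["tcp_pos"]))
P=plane(w,C(331,352),94.5,True);print("foot front",M.T@(P-st["tcp_pos"]))
```

```text
(337, 265) [ 541.66668305 -160.93369547   85.        ] [ 1.32043147 -7.18236631 27.47893662]
(337, 342) [ 540.82609914 -167.46557047   85.        ] [ 1.33360586 -0.59663972 27.48092304]
(118, 340) [ 523.09625037 -165.01162605   85.        ] [-16.56473365  -0.73171746  27.4568955 ]
(555, 340) [ 558.52495785 -169.62693936   85.        ] [19.16329295 -0.74765223 27.50477304]
(90, 145) [ 523.36252634 -148.42993705   85.        ] [-18.45003413 -17.20803075  27.44944335]
(530, 88) [ 558.75797714 -148.31179266   85.        ] [ 16.63146236 -21.91317882  27.4950526 ]
foot front [ 0.83257567 -3.05921278 17.97950644]
```

The pin lies within about 0.5 mm of the hole axis, so I'll descend in steps and watch the force.

```bash
python3 -m crank '[[0.4,-0.2,4,0],[0.4,-0.2,8,0],[0.4,-0.2,12,0],[0.4,-0.2,15,0],[0.4,-0.2,15,0]]'
```

```text
time_s: 12.95
tcp_pos: [539.2, -167.5, 96.0]
ee_rot: [0.998, -0.065, -0.0, -0.0]
ft_force: [0.6, -0.9, -0.9]
width: 0.172
```

```bash
python3 -m crank '[[0,0,3,0],[0,0,6,0],[0,0,8,0],[0,0,8,0]]'
```

```text
time_s: 13.35
tcp_pos: [539.2, -167.6, 88.4]
ee_rot: [0.998, -0.065, -0.0, 0.0]
ft_force: [1.0, -0.8, -0.8]
width: 0.169
```

```bash
python3 -m crank '[[0,0,3,0],[0,0,6,0],[0,0,9,0],[0,0,12,0],[0,0,12,0]]'
```

```text
time_s: 13.85
tcp_pos: [539.2, -167.6, 76.2]
ee_rot: [0.998, -0.065, -0.0, 0.0]
ft_force: [1.1, -0.4, -1.0]
width: 0.175
```

```bash
python3 -m crank '[[0,0,3,0],[0,0,6,0],[0,0,9,0],[0,0,11,0],[0,0,11,0]]'
```

```text
time_s: 14.35
tcp_pos: [539.3, -167.6, 65.3]
ee_rot: [0.998, -0.065, -0.0, -0.0]
ft_force: [0.3, 0.1, -1.7]
width: 0.178
```

```bash
python3 -m crank '[[0,0,0.7,0],[0,0,1.4,0],[0,0,2,0],[0,0,2,0]]'
```

```text
time_s: 14.75
tcp_pos: [539.3, -167.6, 63.7]
ee_rot: [0.998, -0.065, 0.0, 0.0]
ft_force: [0.3, -0.1, -0.9]
width: 0.178
```

```bash
python3 -m crank '[[0,0,0.5,0],[0,0,1,0],[0,0,1,0]]'
```

```text
time_s: 15.05
tcp_pos: [539.3, -167.6, 63.1]
ee_rot: [0.998, -0.065, 0.0, 0.0]
ft_force: [-1.6, 0.6, 3.5]
width: 0.175
```

```bash
python3 -m crank '[[0,0,0.5,0],[0,0,0.8,0],[0,0,0.8,0]]'; python3 -m crank '[[0,0,0,0],[0,0,0,0],[0,0,0,0],[0,0,0,0]]' 0.3;  python3 - <<'E'
from h import *
w=eyes.snapshot("wrist");c=w["color"][150:290,180:380];cv2.imwrite("pics/w11.png",cv2.resize(c,None,fx=4,fy=4,interpolation=cv2.INTER_CUBIC))
E
```

```text
time_s: 15.35
tcp_pos: [539.4, -167.6, 63.1]
ee_rot: [0.998, -0.065, 0.0, 0.0]
ft_force: [-2.3, 1.0, 8.2]
width: 0.176
time_s: 15.75
tcp_pos: [539.0, -167.4, 61.4]
ee_rot: [0.998, -0.065, -0.0, -0.0]
ft_force: [0.3, 0.5, 0.5]
width: 0.349
```

View pics/w11.png

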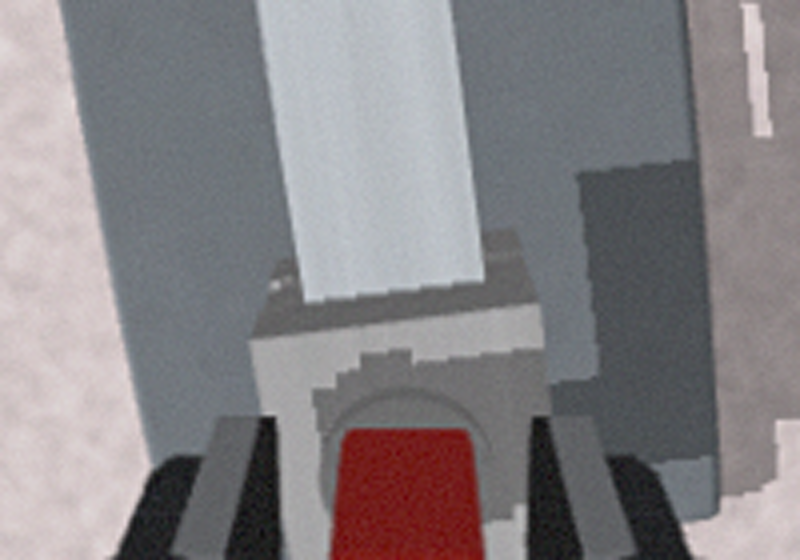

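The pin is seated: the collar lies flat on the fork, with the reported z stopping at 63 and about 8 N of upward force. Now I'll rise and move over the cap.

```bash
python3 -m crank '[[0,0,-10,0],[0,0,-40,0],[0,0,-80,0],[0,0,-120,0],[0,0,-140,0]]'; python3 -m crank '[[-6,-40,0,-0.06],[-12,-80,0,-0.13],[-16,-114,0,-0.13],[-16,-114,0,-0.13],[-16,-114,0,-0.13]]' -1; python3 -m crank '[[0,0,0,0],[0,0,0,0],[0,0,0,0]]'
python3 - <<'E'
from h import *
import pickle
togo([538.5,-52.5,200],0);st=status.get_state()
w=eyes.snapshot("wrist");crop(w,0,0,560,420,1.4,"w12.png");pickle.dump((w,st),open("w12.pkl","wb"))
E
```

```text
time_s: 16.3
tcp_pos: [541.4, -168.3, 207.2]
ee_rot: [0.998, -0.065, 0.003, 0.001]
ft_force: [0.3, 0.2, 0.7]
width: 0.35
time_s: 16.8
tcp_pos: [538.4, -51.9, 202.6]
ee_rot: [1.0, 0.001, 0.0, 0.0]
ft_force: [0.7, -1.0, 0.2]
width: 1.0
time_s: 17.1
tcp_pos: [538.2, -53.4, 201.9]
ee_rot: [1.0, -0.001, -0.0, 0.0]
ft_force: [0.3, 0.3, -0.1]
width: 1.002
tcp [538.2 -53.4 201.9] yaw -0.002 go [ 0.3 -0.9  1.9] tilt [-0.0002 -0.0002]
turn -0.0015032799689523337
```

View pics/w12.png

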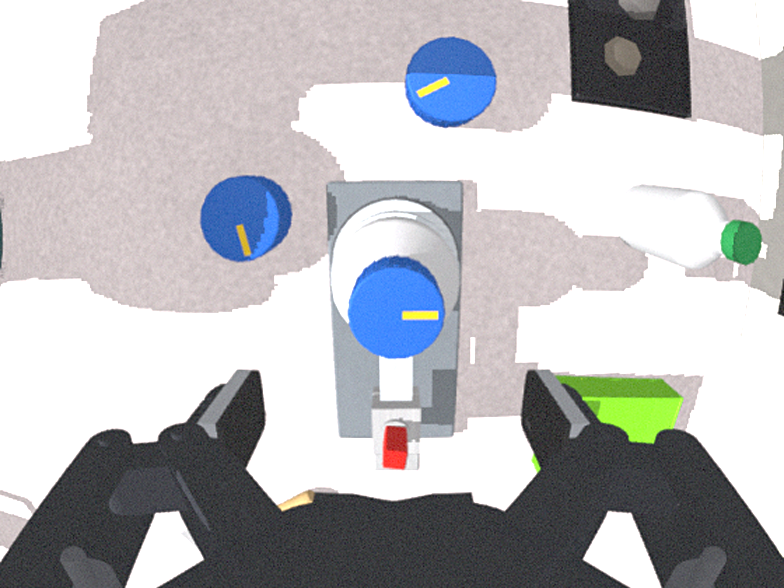

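The pin stands seated at (397,445) and the cap's top is centred near (396,311). I'll compute the cap's position relative to the tool.

Run:
```python
from h import *
import pickle
w,st=pickle.load(open("w12.pkl","rb"));M=Ro.from_quat(st["ee_rot"]).as_matrix()
C=lambda a,b:((a+.5)/1.4-.5,(b+.5)/1.4-.5)
im=w["color"].astype(int);m=((im[...,0]>im[...,2]*1.8)&(im[...,0]>60)).astype(np.uint8)
n,l,s,c=cv2.connectedComponentsWithStats(m);
i=l[int(325/1.4),int(390/1.4)];print(s[i],c[i])
x,y,ww,hh,_=s[i]
L=plane(w,(x-.5,311/1.4),157,True);R=plane(w,(x+ww-.5,311/1.4),157,True);B=plane(w,(396.5/1.4,y+hh-.5),157,True)
print(L,R,B,"ctr",(L[0]+R[0])/2,B[1]+25,"rel tcp",(L[0]+R[0])/2-st["tcp_pos"][0],B[1]+25-st["tcp_pos"][1])
a=plane(w,C(402,315),157,True);b=plane(w,C(438,315),157,True);print("bar",a,b)
p=plane(w,C(395,457),123,True);print("knob",p)
```

```text
[ 248  183   70   73 3774] [281.69740329 219.59406465]
[515.61105161 -51.34696203 157.        ] [564.95864506 -51.37266625 157.        ] [540.82536705 -76.77408138 157.        ] ctr 540.2848483370117 -51.774081381064136 rel tcp 2.072860773245111 1.6600405595471486
bar [543.44069025 -53.34011873 157.        ] [561.61691308 -53.37315562 157.        ]
knob [ 540.18815807 -164.18754267  123.        ]
```

```bash
python3 -m crank '[[0.9,-0.9,30,0],[0.9,-0.9,60,0],[0.9,-0.9,90,0],[0.9,-0.9,110,0],[0.9,-0.9,110,0]]'; python3 -m crank '[[0,0,0,0],[0,0,0,0],[0,0,0,0]]' -0.05
python3 - <<'E'
from h import *
w=eyes.snapshot("wrist");sc=eyes.snapshot("scene");crop(w,140,120,280,210,2.8,"w13.png");togo([539.1,-52.5,92])
c=sc["color"][140:240,220:330];cv2.imwrite("pics/s13.png",cv2.convertScaleAbs(cv2.resize(c,None,fx=6,fy=6,interpolation=cv2.INTER_CUBIC),alpha=2))
E
```

```text
time_s: 17.65
tcp_pos: [535.8, -51.6, 88.1]
ee_rot: [1.0, -0.0, -0.004, -0.001]
ft_force: [-1.3, -0.2, -0.4]
width: 1.0
time_s: 17.95
tcp_pos: [540.5, -51.9, 93.9]
ee_rot: [1.0, -0.0, 0.001, 0.0]
ft_force: [-1.9, -0.6, 4.5]
width: 0.565
tcp [540.5 -51.9  94. ] yaw 0.0 go [-1.4  0.6  2. ] tilt [ 0.0032 -0.0007]
```

View pics/w13.png

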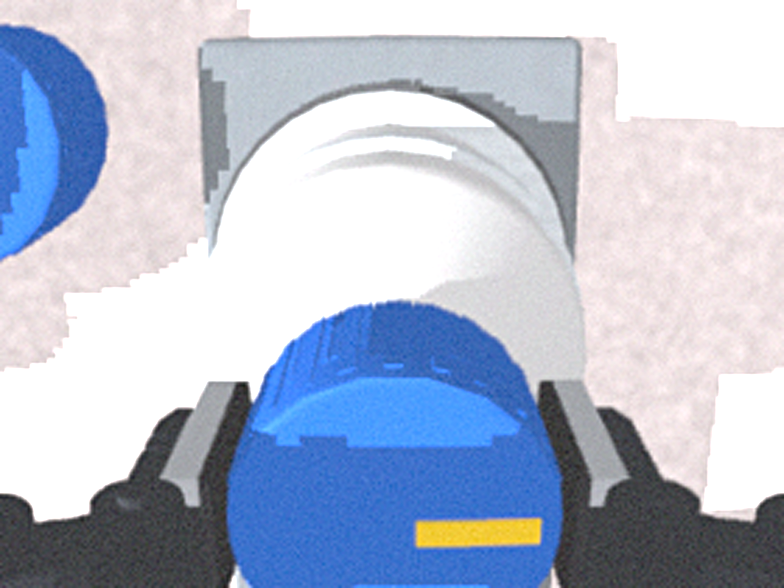

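View pics/s13.png

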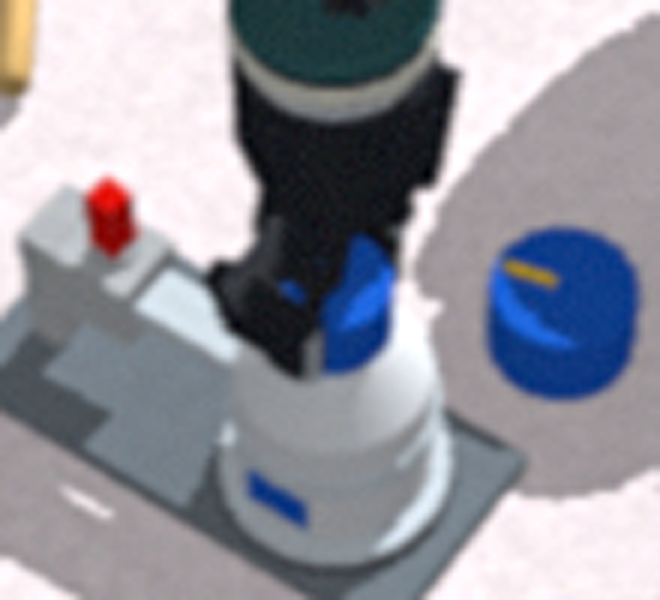

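```bash
python3 -m crank '[[0,0,0,0],[0,0,0,0],[0,0,0,0]]' 0.2 80;python3 -m crank '[[0,0,0,0],[0,0,0,0],[0,0,0,0]]' 1 80
python3 - <<'E'
from h import *
sc=eyes.snapshot("scene");w=eyes.snapshot("wrist");print(status.get_state()["ft_force"],status.get_state()["wrist_torque"],status.get_state()["tcp_pos"]);crop(w,140,120,280,210,2.8,"w14.png")
c=sc["color"][140:240,220:330];cv2.imwrite("pics/s14.png",cv2.convertScaleAbs(cv2.resize(c,None,fx=6,fy=6,interpolation=cv2.INTER_CUBIC),alpha=2))
E
```

```text
time_s: 18.35
tcp_pos: [540.5, -51.9, 93.5]
ee_rot: [1.0, 0.0, 0.002, 0.0]
ft_force: [-0.3, -0.7, 4.9]
width: 0.561
time_s: 18.65
tcp_pos: [540.5, -51.9, 93.4]
ee_rot: [1.0, 0.0, 0.002, 0.0]
ft_force: [-0.7, -0.2, 5.6]
width: 0.56
[-0.37955098 -1.95722525  4.77025163] [-0.17514549  0.09544764 -0.01070759] [540.51757971 -51.87763775  93.43667715]
```

View pics/w14.png

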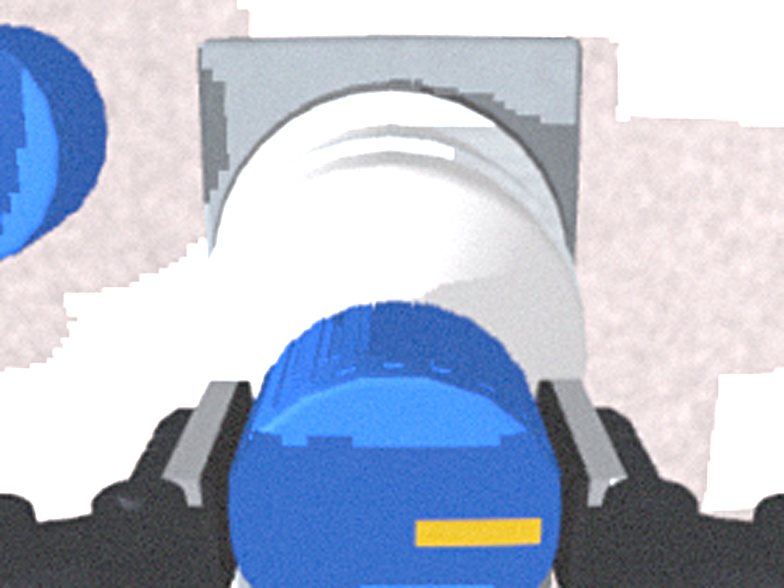

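View pics/s14.png

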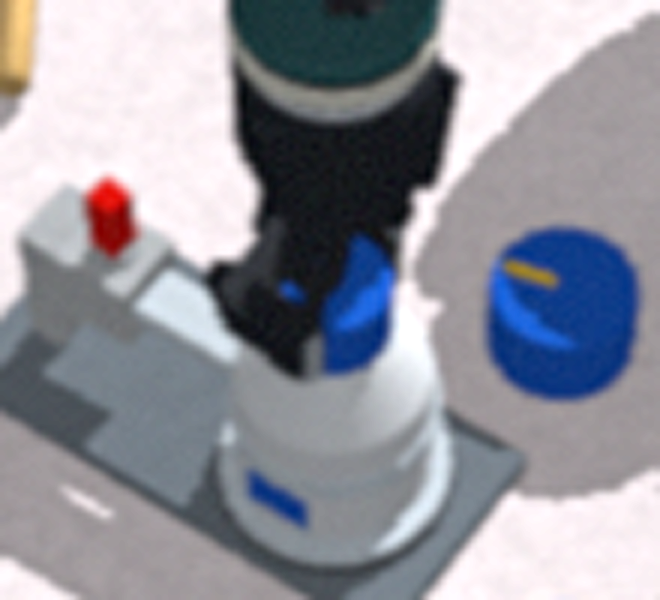

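The cap is gripped at about 48 mm, with roughly 5 N on it (the spring preload). Now I'll press.

```bash
python3 -m crank '[[0,0,1,0],[0,0,2,0],[0,0,3,0],[0,0,4,0],[0,0,4,0]]' 1 100; python3 -m crank '[[0,0,0.5,0],[0,0,1,0],[0,0,1.5,0],[0,0,1.5,0],[0,0,1.5,0]]'
```

```text
time_s: 19.25
tcp_pos: [540.5, -51.9, 89.9]
ee_rot: [1.0, 0.0, 0.002, 0.0]
ft_force: [-1.4, -0.8, 8.6]
width: 0.551
time_s: 19.75
tcp_pos: [540.6, -51.9, 88.7]
ee_rot: [1.0, 0.0, 0.002, 0.0]
ft_force: [-3.1, -0.7, 9.4]
width: 0.554
```

```bash
python3 -m crank '[[0,0,0.5,-0.06],[0,0,0.5,-0.12],[0,0,0.5,-0.18],[0,0,0.5,-0.24],[0,0,0.5,-0.3]]';  python3 - <<'E'
from h import *
w=eyes.snapshot("wrist");crop(w,140,120,280,210,2.8,"w15.png");print(status.get_state()["wrist_torque"])
E
```

```text
time_s: 20.25
tcp_pos: [541.1, -51.7, 88.5]
ee_rot: [0.989, 0.151, 0.002, 0.001]
ft_force: [-2.0, 0.4, 10.9]
width: 0.554
[-0.03145583  0.28933239 -0.00196693]
```

View pics/w15.png

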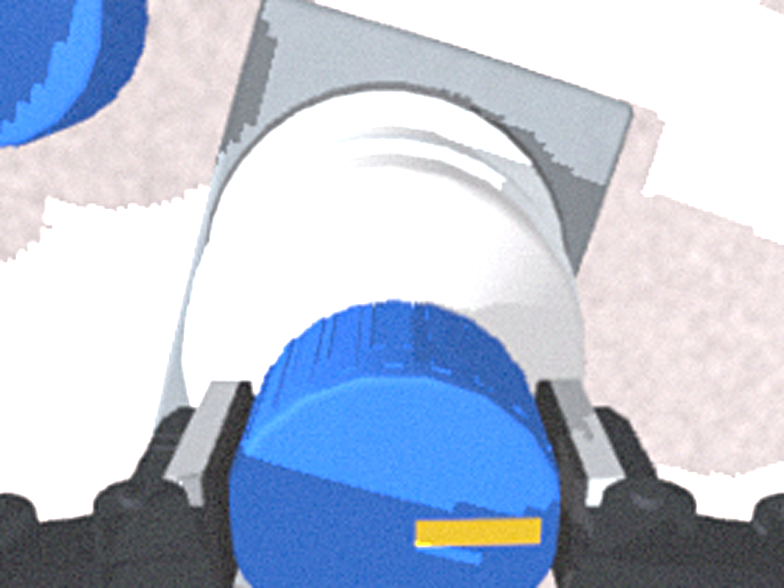

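The bar keeps its place in the gripper's view at (478,530) while the base turns, so the cap is turning with the gripper. I'll continue.

```bash
python3 -m crank '[[0,0,0,-0.08],[0,0,0,-0.16],[0,0,0,-0.24],[0,0,0,-0.32],[0,0,0,-0.4]]'; python3 -m crank '[[0,0,0,-0.1],[0,0,0,-0.2],[0,0,0,-0.3],[0,0,0,-0.4],[0,0,0,-0.5]]'; python3 -m crank '[[0,0,0,0],[0,0,0,0],[0,0,0,0]]'
python3 - <<'E'
from h import *
w=eyes.snapshot("wrist");crop(w,140,120,280,210,2.8,"w16.png");print(status.get_state()["wrist_torque"]);togo([539.1,-52.5,92])
E
```

```text
time_s: 20.8
tcp_pos: [540.1, -51.6, 88.3]
ee_rot: [0.939, 0.344, 0.001, 0.001]
ft_force: [-5.5, -0.8, 12.7]
width: 0.557
time_s: 21.3
tcp_pos: [539.0, -52.2, 88.3]
ee_rot: [0.824, 0.566, -0.0, 0.0]
ft_force: [-8.0, -1.9, 15.5]
width: 0.554
time_s: 21.6
tcp_pos: [539.0, -52.3, 88.3]
ee_rot: [0.825, 0.565, -0.0, 0.001]
ft_force: [-7.6, -1.3, 13.7]
width: 0.555
[-0.33622974  1.12917713  0.07138389]
tcp [539.  -52.3  88.3] yaw 1.201 go [-0.2  0.2 -3.7] tilt [-0.     -0.0014]
```

View pics/w16.png

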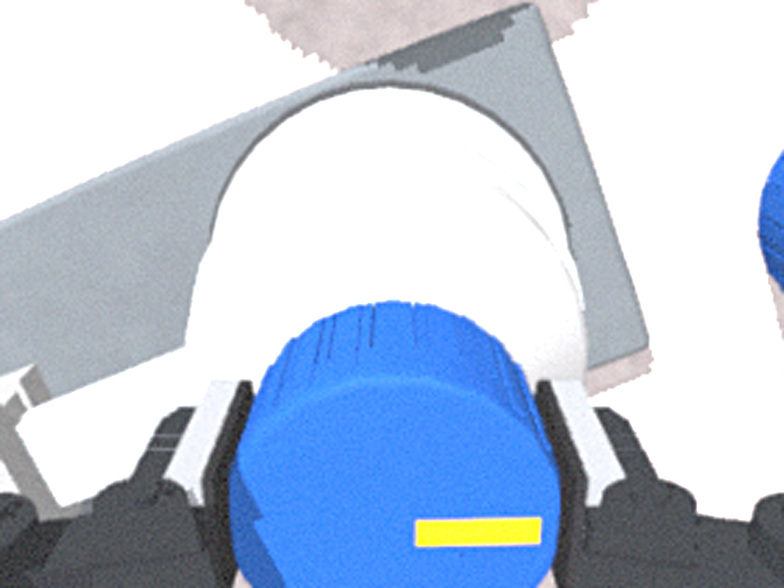

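```bash
python3 -m crank '[[0,0,-2,0],[0,0,-4,0],[0,0,-6,0],[0,0,-8,0],[0,0,-8,0]]'; python3 -m crank '[[0,0,-4,0],[0,0,-9,0],[0,0,-15,0],[0,0,-22,0],[0,0,-30,0]]'
```

```text
time_s: 22.15
tcp_pos: [538.8, -52.2, 94.1]
ee_rot: [0.825, 0.565, -0.001, 0.0]
ft_force: [-3.7, -4.7, 4.7]
width: 0.553
time_s: 22.65
tcp_pos: [539.8, -50.8, 124.9]
ee_rot: [0.825, 0.565, 0.001, -0.0]
ft_force: [1.0, -0.6, 0.4]
width: 0.556
```

```bash
python3 -m crank '[[0,0,-10,0],[0,0,-20,0],[0,0,-30,0],[0,0,-38,0],[0,0,-42,0]]'; python3 -m crank '[[0,0,0,0],[0,0,0,0],[0,0,0,0],[0,0,0,0],[0,0,0,0]]'
python3 - <<'E'
from h import *
w=eyes.snapshot("wrist");sc=eyes.snapshot("scene");tp=eyes.snapshot("top");print(status.get_state()["ft_force"]);togo([539.1,-52.5,166])
crop(w,0,0,560,420,1.4,"w17.png");
c=sc["color"][110:240,210:330];cv2.imwrite("pics/s17.png",cv2.convertScaleAbs(cv2.resize(c,None,fx=5,fy=5,interpolation=cv2.INTER_CUBIC),alpha=2))
c=tp["color"][190:280,240:370];cv2.imwrite("pics/t17.png",cv2.convertScaleAbs(cv2.resize(c,None,fx=5,fy=5,interpolation=cv2.INTER_CUBIC),alpha=1.5))
E
```

```text
time_s: 23.15
tcp_pos: [539.8, -51.6, 167.3]
ee_rot: [0.825, 0.565, 0.001, 0.001]
ft_force: [-0.0, -0.6, 0.1]
width: 0.557
time_s: 23.65
tcp_pos: [538.8, -51.5, 165.4]
ee_rot: [0.825, 0.565, -0.0, -0.0]
ft_force: [-0.6, 0.5, -0.5]
width: 0.555
[ 0.02731658  0.4331685  -0.42017787]
tcp [539.  -51.5 165.7] yaw 1.2 go [-0.9  0.4 -0.3] tilt [-0.0003  0.    ]
```

View pics/s17.png

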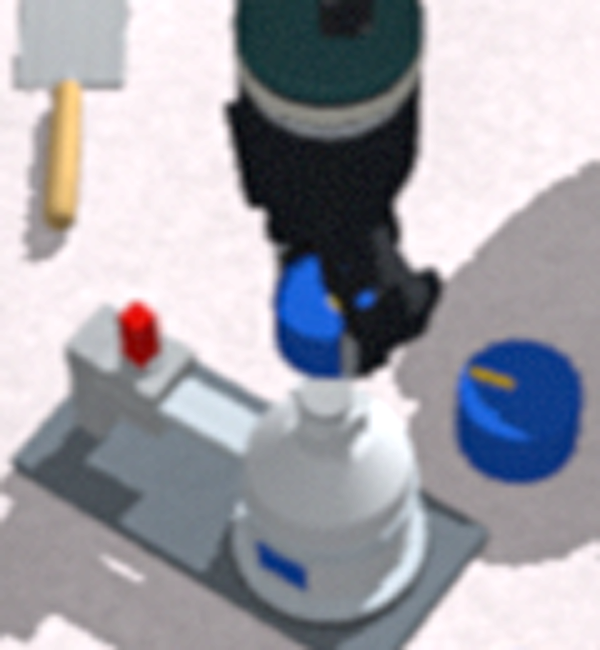

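View pics/w17.png

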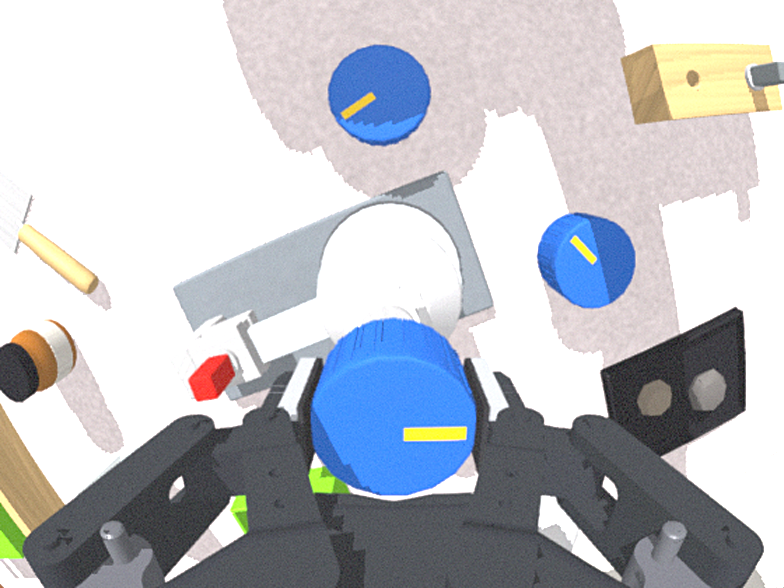

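View pics/t17.png

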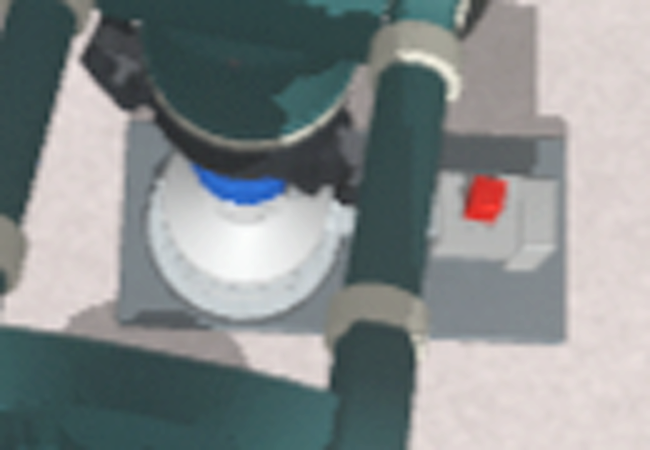

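The views agree: the cap is in the jaws above the open neck at (325,390), the pin is seated at (140,335), and the other things look undisturbed. I'll let it settle and hand in.

```bash
python3 -m crank '[[0,0,0,0],[0,0,0,0],[0,0,0,0],[0,0,0,0],[0,0,0,0]]'
python3 - <<'E'
from cell import close_job,status
import numpy as np
s=status.get_state();print(s["tcp_pos"],np.abs(s["joint_vel"]).max())
print(close_job())
E
```

```text
time_s: 24.3
tcp_pos: [539.1, -51.5, 165.9]
ee_rot: [0.825, 0.565, 0.0, 0.0]
ft_force: [0.1, 1.0, -0.8]
width: 0.556
[539.12673875 -51.53720921 165.91537146] 0.0012813039382864595
the job is handed in; nothing more can be done
None
```

I pinned the swivel stand and opened the jug, then handed the job in at 24.3 s of the allowed 61 s. The system gives no verdict, so the outcome below rests on my own checks.

- **Pin:** I took the red-knobbed pin from the rack and put it through fork and lug. The arm met about 8 N of upward push as the collar touched the fork. Later pictures show the collar flat on the fork and the pin upright.
- **Cap:** I pressed it down about 5 mm (9 to 15 N), turned it about 69° anticlockwise while holding it down, and lifted it off.
- **At hand-in:** The cap is gripped at about 47 mm opening and the arm is still. I work out the cap's underside to be about 197 mm above the bench, roughly 60 mm clear of the rim and within 1 to 2 mm of its axis. That height comes from how far the arm moved, not from a separate camera measurement. The wrist force was about 1 N. The grey pin and most of the other things could be seen and looked undisturbed; I did not measure them against their starting positions.

**What disagreed:**
- **Fingertip position:** The first grasp on the pin closed on nothing, because the real fingertips sit about 31 mm behind the reported TCP. I found this by touching the knob's top lightly (about 10 N), then corrected for it and grasped again.
- **Wrist camera:** It read about 1 to 1.5 mm off sideways. I corrected for that by comparing positions within the same picture.

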